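Put the grill shelf back in order

TASK

Everything on the grill shelf is standing on the wrong tile: put the aluminium shaker in the middle of the blue tile, the glass ramekin in the middle of the terracotta tile, the red tin in the middle of the white tile and the green grate lifter in the middle of the yellow tile. Use the black spare pad to make room and leave it empty at the end; keep everything upright, never let a thing rest on the bare enamel between the tiles, and do not shift the amber jar.

Things in the scene. Friction and masses are not known exactly. Their poses are not given: they have to be found in the camera images.
- shaker_center (a point): Brushed aluminium shaker, upright round cylinder 52 mm in diameter (54 mm at the steel dome cap with black holes, 66 to 76 mm up), 85 mm tall, about 0.2 kg. Point on its axis half-way up, 42.5 mm above its underside; z up along the axis. Grip it across the plain body.
- ramekin_center (a point): Clear glass ramekin, open round cup, 58 mm outside diameter at the foot, 62 mm at the rim, 45 mm tall, wall 4 mm, about 0.15 kg. Point on its axis half-way up, 22.5 mm above its underside; z up along the axis. Can be gripped across the outside.
- tin_center (a point): Square red tin with a thin black band round it and a small brass disc on its flat red top, 50 x 50 mm and 60 mm tall, about 0.16 kg. Point at its centre, 30 mm above its underside; x and y square to its sides, z up.
- lifter_center (a point): Green hard plastic grill-grate lifter, standing on its two feet like a low bridge: a straight grip bar 104 mm long, 24 mm wide, spanning from 20 to 42 mm above its underside, on a foot at each end (gap between the feet 50 mm or more). About 0.09 kg. Point on its middle, 21 mm above its underside (at the lower edge of the bar); x along the bar, y across it, z up. Grip the bar across its 24 mm width in the middle.
- tile_blue: Blue square tile 110 x 110 mm, fixed to the shelf, 8 mm thick, top face at 8 mm above the shelf; origin at the centre of its underside, z up. Home of the shaker.
- tile_terracotta: Terracotta (orange-brown) round tile 116 mm in diameter, fixed to the shelf, 8 mm thick, top face at 8 mm above the shelf; origin at the centre of its underside, z up. Home of the ramekin.
- tile_white: White square tile 110 x 110 mm, fixed to the shelf, 8 mm thick, top face at 8 mm above the shelf; origin at the centre of its underside, z up. Home of the red tin.
- tile_yellow: Yellow round tile 116 mm in diameter, fixed to the shelf, 8 mm thick, top face at 8 mm above the shelf; origin at the centre of its underside, z up. Home of the lifter.
- spare_pad: Black square hard rubber pad 110 x 110 mm, fixed to the shelf, 8 mm thick, top face at 8 mm above the shelf; origin at the centre of its underside, z up. Empty at the start: the free spot.
- jar_center (a point): Amber glass jar with a pale wooden lid, 54 mm in diameter, 65 mm tall; not to be moved. Point at its centre, 32.5 mm above its underside.
Things that resemble listed ones, but are neither listed nor needed, are in the scene too. Leave any purple or turquoise look-alike of the part that bears ramekin_center alone.

How it is judged:
By the outcome, as a careful person would: the job done as asked, in the order asked, and still so for the second after the job is handed in, with the robot touching nothing.
It also fails if it takes over 128 s, if anything falls off the work surface, if the arm or the gripper's body presses on something with over 40 N, if the wrist force passes 120 N, or if a joint passes its speed limit or range.

ROBOT

A 6-joint arm with a two-finger parallel gripper is mounted at the origin on the work surface. World frame = base frame: x ahead of the robot, y to its left, z up, the work surface at z = 0. Lengths are in m, angles in rad, forces in N, time in s.
With the tool pointing down it reaches from about 0.3 to 0.775 m from the base axis. Payload 14.6 kg.
Tool frame: the origin (TCP) lies midway between the tips of the shut fingers; the grasp point (between the pads) lies robot.grasp_offset behind it (robot.grasp_offset is the distance from the TCP to the grasp point, in m); z points along the fingers, y is the direction in which the jaws open and shut (so a half turn about z gives the same grasp; the last joint's range is limited). The gripper opens to 94 mm and grips with 3 to 60 N. Pads are 16 mm wide; open, the fingers measure 119 mm over their backs; the gripper's body (75 mm by 177 mm) begins 78 mm behind the grasp point.
Start: joints at [-1.317, 0.3, 1.521, -0, 1.321, -0.067], TCP at [0.173, -0.522, 0.205] pointing down, gripper open.
Joint ranges: [-3.03, 3.03], [-0.79, 2.21], [0.23, 2.52], [-1.04, 4.18], [0, 3.07], [-2.55, 2.55]. Speed limits (rad/s): [2.22, 2.22, 2.57, 3.14, 3.14, 3.14].

INTERFACE

Orientations are given as a unit quaternion [w, x, y, z].
In Python, from station import robot gives the robot as it stands. The module is installed in compiled form; this text tells all that it offers.
- The arm moves only by the tool servo_tool, never from a script. Its argument "rows" is a list of rows, each an object with "travel": the shift along the tool's x, y, z in m, a list of three; "angular": the turn, a rotation vector about the tool's x, y, z in rad, a list of three; "gripper": the opening, from -1 (shut) to 1 (fully open). A call has 1 to 12 rows; each row shifts and turns the commanded pose from where the row before left it, along the tool's axes as they then stand; what a row does not reach is not made up. A row lasts 1/12 s, in which the tool goes at most 41.7 mm and 7.16 degrees, less where a joint would pass 70% of its speed; a pose out of reach is approached as far as the arm can. A call is refused whole if a number of a shift passes 0.0417 or a number of a turn 0.125, either way. A call with a gripper value outside its range is refused whole. The fingers move at their own pace and stop on an object; "grip_force" is the grip in N (left out, the last holds). Time passes only in rows, so rows that do not move let the fingers close. It gives the time, the measured TCP pose, the force and the opening at its end, in the units of the state.
- robot.sense(): the state, without advancing time (a new reading comes with each control period).
- robot.get_image(name): name is "scene" or "top" or "wrist"; returns the picture (420x560x3 uint8, blue, green, red); there is no depth.
- robot.camera_params(name): a dict with "fx", "fy", "cx", "cy" (pixels), "view" (4x4, takes a point from world to camera coordinates). Camera axes: x right, y down, z forward; pixel columns grow to the right and rows downward; lengths in m; the calibration is good to about 2 mm. A picture is of the moment at which its call begins: read the wrist's pose just before it. camera_params takes no time and is no camera call; for the wrist camera it gives the pose at the moment of the call.
- robot.hand_in(): hands the job in, once; it reports no verdict.
The state is a dict: "t": time; "q": joint angles; "qvel": joint speeds; "joint_efforts": joint torques, N m; "eef_pos": TCP position; "tcp_rot": TCP orientation; "contact_force": force on the tool from outside, world axes, zero at the start; "wrist_torque": the same for the moment, N m; "gripper_width": finger opening in m.
Only numpy, scipy, OpenCV 4.12 (cv2) and the standard library are available. Lean on these libraries where they do the work, as an engineer would, in place of code of your own. Each camera call takes 0.05 s, during which the arm holds its last target.

## Working session

There is one attempt and no reset: what is moved stays moved. The work goes in short steps, Python scripts to look and compute and a tool call to move; the robot and the scene stay as the last step left them, time stands still between calls to the robot, and variables do not carry over. Pictures are saved under pics/ and viewed, and the job is handed in when it is done.

Besides the shell and the picture viewer there is one more tool, called after ">>>" as name([rows], argument=value, ...), one row to a line, values as JSON. servo_tool: Moves the arm, as the interface text tells. Its arguments: {"type":"object","properties":{"rows":{"type":"array","items":{"type":"object","properties":{"travel":{"type":"array","items":{"type":"number"}},"angular":{"type":"array","items":{"type":"number"}},"gripper":{"type":"number"}}}},"grip_force":{"type":"number"}},"required":["rows"]}

```bash
mkdir -p pics; ls; python3 - <<'E'
from station import robot
import cv2
s=robot.sense()
print(s['t'],s['eef_pos'],s['tcp_rot'],s['gripper_width'],robot.grasp_offset)
for n in ['scene','top','wrist']:
    p=robot.camera_params(n);print(n,p['fx'],p['fy'],p['cx'],p['cy']);print(p['view'])
    cv2.imwrite(f'pics/{n}0.png',robot.get_image(n))
E
```

```text
pics
0.0 [ 0.17335164 -0.52167288  0.20484148] [-6.05552257e-04  9.87162665e-01  1.59716947e-01 -6.13760693e-05] 0.09376810345828754 0.0188
scene 519.5234200455052 519.5234200455052 277.60660234355396 212.97391850181708
[[-0.85339704  0.52081009 -0.02168751  0.53248089]
 [ 0.32369552  0.49687627 -0.80519264 -0.13429341]
 [-0.40857644 -0.69416916 -0.59261663  1.30443576]
 [ 0.          0.          0.          1.        ]]
top 520.1179414824101 520.1179414824101 283.6872364498069 209.50942350207018
[[-0.02005898 -0.99976778  0.00787547  0.00957342]
 [-0.98018824  0.01811243 -0.19723833  0.58341894]
 [ 0.19704988 -0.01167584 -0.98032394  1.08153743]
 [ 0.          0.          0.          1.        ]]
wrist 372.5371596902873 372.5371596902873 278.4610127610099 209.64527893186943
[[ 3.15417261e-01 -9.48953078e-01  8.52751681e-05 -5.49873522e-01]
 [-9.22493718e-01 -3.06601506e-01  2.34522616e-01 -2.45095061e-02]
 [-2.22524813e-01 -7.40511471e-02 -9.72110660e-01  3.88091710e-01]
 [ 0.00000000e+00  0.00000000e+00  0.00000000e+00  1.00000000e+00]]
```

View pics/top0.png

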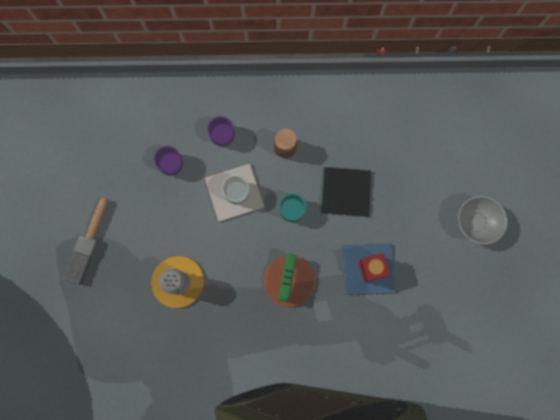

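View pics/scene0.png

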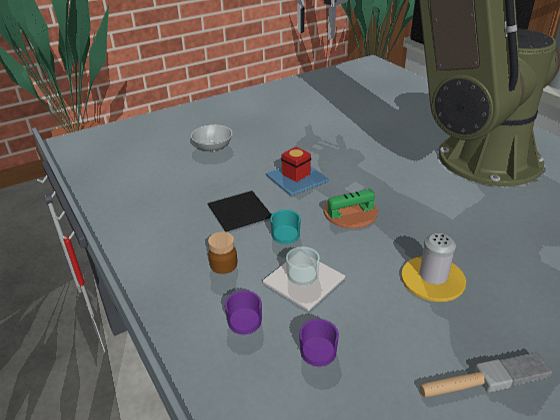

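View pics/wrist0.png

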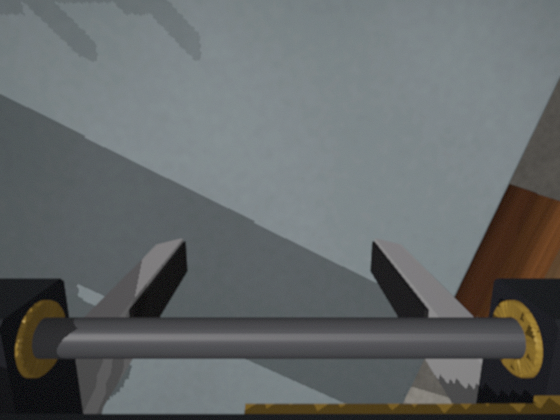

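The top view shows the yellow tile (178,282) with the shaker, white (235,192) with the ramekin, terracotta (290,281) with the lifter and blue (370,270) with the tin. The spare pad is at (347,192), the jar at (286,143), and there are turquoise (292,208) and purple look-alikes. The moves form one 4-cycle: tin→spare, shaker→blue, lifter→yellow, ramekin→terracotta, tin→white.

```bash
cat > h.py <<'E'
import numpy as np, cv2
from scipy.spatial.transform import Rotation as R
from station import robot
P={n:robot.camera_params(n) for n in('top','scene')}
def ray(n,u,v,z,p=None):
    p=p or P[n];V=np.array(p['view']);Rm=V[:3,:3];c=-Rm.T@V[:3,3]
    d=Rm.T@np.array([(u-p['cx'])/p['fx'],(v-p['cy'])/p['fy'],1]);return (c+d*(z-c[2])/d[2])
def proj(n,x,p=None):
    p=p or P[n];V=np.array(p['view']);q=V[:3,:3]@np.asarray(x)+V[:3,3];return np.array([p['cx']+p['fx']*q[0]/q[2],p['cy']+p['fy']*q[1]/q[2]])
def rect(n,pts,z,p=None):
    # contour px -> plane z
    return np.array([ray(n,a,b,z,p)[:2] for a,b in pts.reshape(-1,2)])
E
python3 - <<'E'
from h import *
for n in('top','scene'):
    im=cv2.imread(f'pics/{n}0.png')
    h=cv2.cvtColor(im,cv2.COLOR_BGR2HSV)
    print(n)
    C={'yellow':((20,150,90),(32,255,255),.008),'white':((0,0,130),(25,50,255),.008),'terra':((4,100,60),(14,220,200),.008),'blue':((100,90,50),(118,255,255),.008),'black':((0,0,0),(180,255,40),.008),'red':((172,150,60),(180,255,255),.068),'red0':((0,190,60),(4,255,255),.068),'green':((50,120,40),(80,255,255),.05)}
    for k,(lo,hi,z) in C.items():
        m=cv2.inRange(h,lo,hi)
        cs=[c for c in cv2.findContours(m,cv2.RETR_EXTERNAL,cv2.CHAIN_APPROX_NONE)[0] if cv2.contourArea(c)>60]
        for c in cs:
            x,y,w,hh=cv2.boundingRect(c)
            W=rect(n,c,z).astype(np.float32)*1000
            hu=cv2.convexHull(W); (cc,r)=cv2.minEnclosingCircle(hu); mr=cv2.minAreaRect(hu)
            if r<100:print(k,(x,y,w,hh),'circ',np.round(cc,1),round(r,1),'rect',np.round(mr[0],1),np.round(mr[1],1),round(mr[2],1))
for n,(x,y,w,hh) in {'top':(140,100,270,220),'scene':(200,130,280,250)}.items():
    im=cv2.imread(f'pics/{n}0.png')[y:y+hh,x:x+w]
    cv2.imwrite(f'pics/{n}0c.png',cv2.resize(im,None,fx=min(800/w,600/hh),fy=min(800/w,600/hh),interpolation=cv2.INTER_CUBIC)[:600,:800])
E
```

```text
top
yellow (153, 257, 50, 50) circ [434.8 237. ] 56.4 rect [435.2 237.2] [109.4 108.2] 88.9
white (205, 164, 51, 57) circ [637.6 112.1] 74.7 rect [637.5 112.3] [108.6 109. ] 17.1
terra (368, 258, 17, 17) circ [ 459.8 -206.1] 19.5 rect [ 460.5 -206.8] [36.  36.1] 87.0
terra (264, 256, 51, 51) circ [432.5 -10.7] 56.4 rect [433.  -10.4] [109.9 111.6] 44.0
terra (275, 131, 20, 21) circ [757.3  -5.5] 27.4 rect [760.3  -4.9] [40.4 51.2] 26.5
terra (147, 45, 41, 8) circ [998.9 273.9] 48.6 rect [1000.2  273.8] [96.3 18.3] 85.4
terra (0, 35, 51, 8) circ [1030.9  620.6] 61.7 rect [1030.9  620.6] [122.8  18.7] 89.1
terra (54, 34, 62, 8) circ [1031.4  476. ] 75.1 rect [1031.4  476. ] [149.6  18.7] 89.1
terra (118, 33, 62, 9) circ [1030.3  320. ] 75.3 rect [1030.9  320. ] [ 20.6 149.3] 0.4
terra (249, 32, 59, 8) circ [1032.7    2.8] 71.5 rect [1029.4    2.9] [142.5  18.8] 89.1
terra (184, 32, 60, 9) circ [1030.5  161.1] 72.8 rect [1030.5  161.1] [144.8  21.4] 89.1
terra (313, 31, 60, 8) circ [1029.6 -155.7] 73.4 rect [1029.6 -155.7] [145.7  18.8] 89.1
terra (377, 30, 61, 8) circ [1029.8 -314.8] 7
[... 6190 characters left out ...]
 0, 11, 9) circ [ -431.3 -1441.8] 73.8 rect [ -432.7 -1440.7] [141.6  45.9] 54.3
terra (156, 0, 31, 5) circ [   93.6 -1892.6] 78.6 rect [  104.6 -1877.7] [ 74.1 152.7] 53.7
blue (266, 167, 63, 29) circ [ 457.7 -185.5] 75.4 rect [ 455.3 -189. ] [112.5 116.5] 1.1
black (208, 191, 63, 41) circ [ 634.9 -143.7] 77.2 rect [ 634.8 -143.9] [112.9 109. ] 84.6
red0 (64, 239, 20, 46) circ [991.1 -95.5] 70.9 rect [990.2 -95.5] [141.7   8.7] 87.1
red0 (282, 161, 28, 20) circ [ 489.3 -134.7] 44.7 rect [ 494.1 -132. ] [79.3 61.6] 58.2
red0 (282, 150, 28, 16) circ [ 462.1 -180.9] 35.6 rect [ 459.1 -185.7] [61.5 58.3] 12.2
green (328, 189, 47, 29) circ [451.7  15.4] 66.4 rect [451.2  14. ] [ 66.  120.1] 78.1
```

View pics/top0c.png

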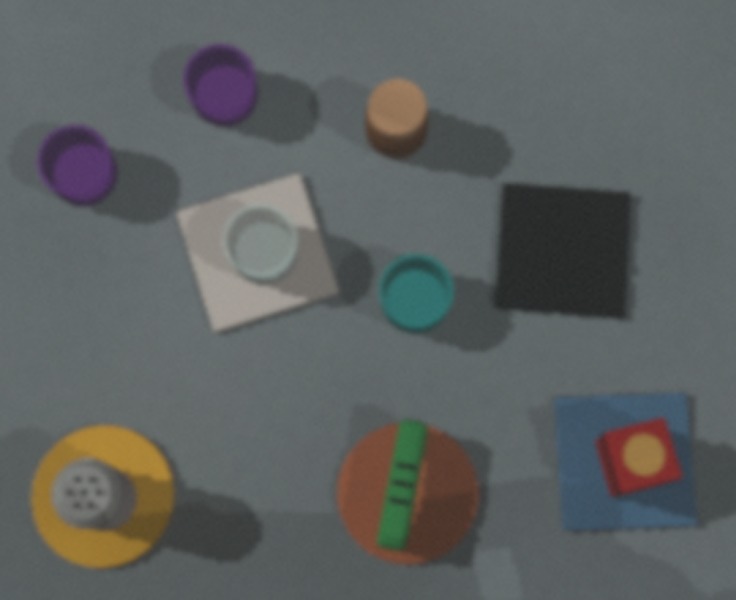

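View pics/scene0c.png

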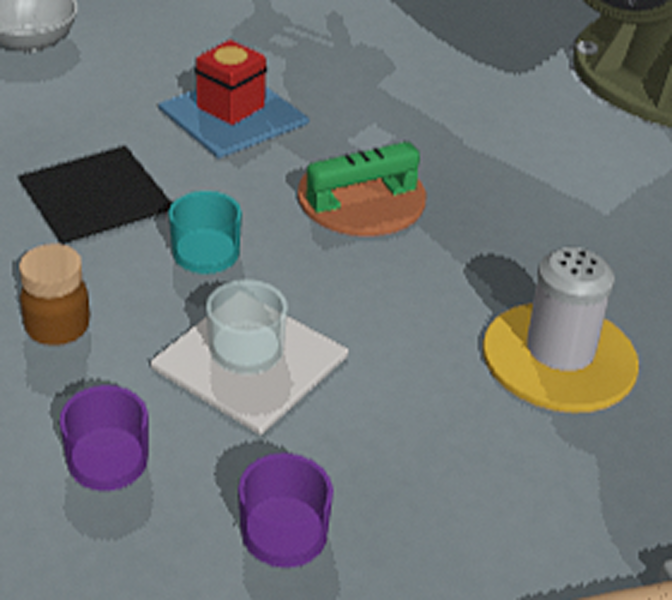

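```bash
python3 - <<'E'
from h import *
def c2(n,u,v): 
    return (140+(u+.5)/2.7273-.5,100+(v+.5)/2.7273-.5) if n=='top' else (200+(u+.5)/2.4-.5,130+(v+.5)/2.4-.5)
for nm,z,t,s in [('tin disc',.069,(644,455),(231,56)),('ram rim',.053,(262,242),(247,307)),('shaker top',.091,(84,491),(578,263)),('lifter',.050,(404,484),(363,163)),('jar',.065,(398,108),(51,268)),('teal rim',.045,(417,290),(206,214))]:
    print(nm,np.round(ray('top',*c2('top',*t),z)*1000,1),np.round(ray('scene',*c2('scene',*s),z)*1000,1))
im=cv2.imread('pics/top0.png').astype(int);b,g,r=im[...,0],im[...,1],im[...,2]
for nm,m,z in [('red',(r>g+60)&(r>b+40),.068),('green',(g>r+35)&(g>b+20),.05)]:
    m=m.astype(np.uint8)
    m[:, :]=np.where(np.add.outer(np.arange(420),np.zeros(560))<240,0,m)
    m=cv2.morphologyEx(m,cv2.MORPH_CLOSE,np.ones((5,5)))
    for c in cv2.findContours(m,cv2.RETR_EXTERNAL,cv2.CHAIN_APPROX_NONE)[0]:
        if cv2.contourArea(c)<60: continue
        mr=cv2.minAreaRect(cv2.convexHull(rect('top',c,z).astype(np.float32)*1000)); print(nm,cv2.boundingRect(c),mr)
# lifter ends px top
for u,v in [(415,424),(393,546)]: print(ray('top',*c2('top',u,v),.05))
E
```

```text
tin disc [ 454.1 -194.9   69. ] [ 453.1 -194.8   69. ]
ram rim [634.2 103.6  53. ] [634.1 105.8  53. ]
shaker top [433.2 235.6  91. ] [427.5 232.5  91. ]
lifter [436.6  -7.7  50. ] [440.8  -1.   50. ]
jar [742.3  -9.1  65. ] [743.7  -2.8  65. ]
teal rim [593.7 -21.7  45. ] [592.5 -18.8  45. ]
red (362, 255, 27, 25) ((454.11370849609375, -193.26461791992188), (45.933780670166016, 47.70393753051758), 13.88848876953125)
green (279, 254, 16, 46) ((437.3950500488281, -6.084150314331055), (18.886978149414062, 98.19170379638672), 78.1937484741211)
[ 0.48384195 -0.01744286  0.05      ]
[0.38858751 0.00197115 0.05      ]
```

```bash
cat >> h.py <<'E'
def yaw(s=None):
    s=s or robot.sense();w,x,y,z=s['tcp_rot'];M=R.from_quat([x,y,z,w]).as_matrix();return np.degrees(np.arctan2(M[1,0],M[0,0])),M
def go(tx,ty,tz,ps=None):
    s=robot.sense();a,M=yaw(s);d=np.array([tx,ty,tz])-s['eef_pos'];l=M.T@d
    tilt=np.degrees(np.arccos(-M[2,2]))
    print('t %.2f'%s['t'],'tcp',np.round(s['eef_pos']*1000,1),'yaw %.1f tilt %.2f'%(a,tilt),'w %.1f'%(s['gripper_width']*1000),'F',np.round(s['contact_force'],1))
    n=max(1,int(np.ceil(np.linalg.norm(l)/.036)))
    print('tool delta mm',np.round(l*1000,1),'N',n,'per row',np.round(l/n,4))
    if ps is not None:print('turn z rad %.3f'%np.radians(a-ps))
E
python3 -c "
from h import *
go(.454,-.194,.16,13.9)"
```

```text
t 0.15 tcp [ 173.4 -521.7  205. ] yaw 18.4 tilt 0.05 w 94.1 F [ 0.5 -0.  -0.4]
tool delta mm [ 369.7 -222.5   45.2] N 13 per row [ 0.0284 -0.0171  0.0035]
turn z rad 0.078
```

>>> servo_tool([
  {"travel": [0.0284,-0.0171,0.0035]},
  {"travel": [0.0284,-0.0171,0.0035]},
  {"travel": [0.0284,-0.0171,0.0035]},
  {"travel": [0.0284,-0.0171,0.0035]},
  {"travel": [0.0284,-0.0171,0.0035]},
  {"travel": [0.0284,-0.0171,0.0035]},
  {"travel": [0.0284,-0.0171,0.0035]},
  {"travel": [0.0284,-0.0171,0.0035]},
  {"travel": [0.0284,-0.0171,0.0035]},
  {"travel": [0.0284,-0.0171,0.0035]},
  {"travel": [0.0284,-0.0171,0.0035]},
  {"travel": [0.0284,-0.0171,0.0035]},
])

```text
validation failed for argument at $.ro...
```

>>> servo_tool([
  {"travel": [0.0284,-0.0171,0.0035]},
  {"angular": [0,0,0.078]},
  {},
  {},
])

```text
validation failed for argument at $.ro...
```

```bash
python3 - <<'E'
from h import *
go(.454,-.194,.023,13.9)
p=robot.camera_params('wrist');import pickle;pickle.dump(p,open('w1.pkl','wb'))
cv2.imwrite('pics/w1.png',robot.get_image('wrist'));cv2.imwrite('pics/t1.png',robot.get_image('top'))
E
```

```text
t 0.15 tcp [ 173.4 -521.7  205. ] yaw 18.4 tilt 0.05 w 94.1 F [ 0.5 -0.  -0.4]
tool delta mm [ 369.7 -222.4  182.2] N 14 per row [ 0.0264 -0.0159  0.013 ]
turn z rad 0.078
```

View pics/w1.png

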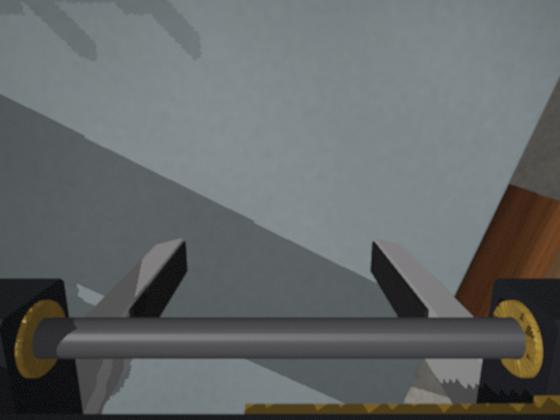

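The calls were refused because every row needs all its fields, so nothing moved and the wrist picture still shows the start view. I'll resend with complete rows.

>>> servo_tool([
  {"travel": [0.0284,-0.0171,0.0035],"angular": [0,0,0],"gripper": 1},
  {"travel": [0.0284,-0.0171,0.0035],"angular": [0,0,0],"gripper": 1},
  {"travel": [0.0284,-0.0171,0.0035],"angular": [0,0,0],"gripper": 1},
  {"travel": [0.0284,-0.0171,0.0035],"angular": [0,0,0],"gripper": 1},
  {"travel": [0.0284,-0.0171,0.0035],"angular": [0,0,0],"gripper": 1},
  {"travel": [0.0284,-0.0171,0.0035],"angular": [0,0,0],"gripper": 1},
  {"travel": [0.0284,-0.0171,0.0035],"angular": [0,0,0],"gripper": 1},
  {"travel": [0.0284,-0.0171,0.0035],"angular": [0,0,0],"gripper": 1},
  {"travel": [0.0284,-0.0171,0.0035],"angular": [0,0,0],"gripper": 1},
  {"travel": [0.0284,-0.0171,0.0035],"angular": [0,0,0],"gripper": 1},
  {"travel": [0.0284,-0.0171,0.0035],"angular": [0,0,0],"gripper": 1},
  {"travel": [0.0284,-0.0171,0.0035],"angular": [0,0,0],"gripper": 1},
])

```text
t: 1.25
eef_pos: [0.4329, -0.2183, 0.1634]
tcp_rot: [0.0, 0.987, 0.16, 0.0]
contact_force: [0.2, -0.6, 0.2]
gripper_width: 0.0943
```

>>> servo_tool([
  {"travel": [0.0284,-0.0171,0.0035],"angular": [0,0,0],"gripper": 1},
  {"travel": [0,0,0],"angular": [0,0,0.078],"gripper": 1},
  {"travel": [0,0,0],"angular": [0,0,0],"gripper": 1},
  {"travel": [0,0,0],"angular": [0,0,0],"gripper": 1},
])

```text
t: 1.58
eef_pos: [0.4536, -0.1946, 0.1599]
tcp_rot: [-0.0, 0.993, 0.122, -0.0]
contact_force: [-0.1, -0.3, 0.1]
gripper_width: 0.0941
```

```bash
python3 - <<'E'
from h import *
go(.454,-.194,.023,13.9)
p=robot.camera_params('wrist');import pickle;pickle.dump(p,open('w1.pkl','wb'))
cv2.imwrite('pics/w1.png',robot.get_image('wrist'))
E
```

```text
t 1.58 tcp [ 453.6 -194.6  159.9] yaw 14.0 tilt 0.02 w 94.1 F [-0.1 -0.3  0.1]
tool delta mm [  0.6  -0.4 136.9] N 4 per row [ 0.0001 -0.0001  0.0342]
turn z rad 0.002
```

View pics/w1.png

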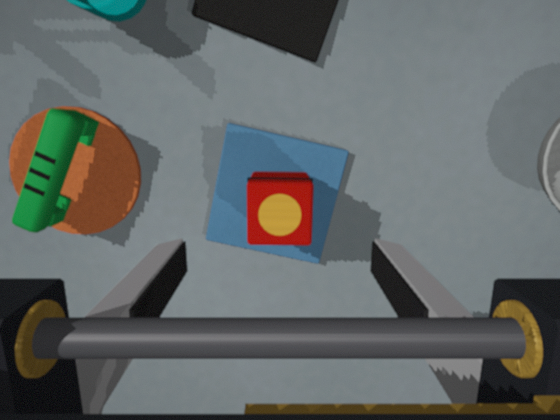

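The tin is square to the jaws, with its disc at (280,214) against the gripper midline at about 279. The blue tile and terracotta tile with the lifter are also in view, so I'll measure them here.

```bash
cat >> h.py <<'E'
COL={'yellow':((20,150,60),(32,255,255),.008),'white':((0,0,120),(30,50,255),.008),'terra':((4,100,50),(14,220,220),.008),'blue':((100,90,40),(118,255,255),.008),'black':((0,0,0),(180,255,48),.008),'green':((50,120,30),(80,255,255),.05)}
def tiles(f,p,names):
    h=cv2.cvtColor(cv2.imread(f),cv2.COLOR_BGR2HSV)
    for k in names:
        lo,hi,z=COL[k];m=cv2.morphologyEx(cv2.inRange(h,lo,hi),cv2.MORPH_OPEN,np.ones((3,3)))
        for c in cv2.findContours(m,cv2.RETR_EXTERNAL,cv2.CHAIN_APPROX_NONE)[0]:
            if cv2.contourArea(c)<250: continue
            W=cv2.convexHull(rect(None,c,z,p).astype(np.float32)*1000);cc,r=cv2.minEnclosingCircle(W);mr=cv2.minAreaRect(W)
            if r<90:print(k,cv2.boundingRect(c),'circ',np.round(cc,1),round(r,1),'rect',np.round(mr[0],1),np.round(mr[1],1),round(mr[2],1))
E
python3 - <<'E'
from h import *
import pickle;p=pickle.load(open('w1.pkl','rb'))
print('tin',ray(0,280,214.5,.0685,p))
tiles('pics/w1.png',p,['terra','blue','green'])
E
```

```text
tin [ 0.4524219  -0.19626379  0.0685    ]
terra (9, 111, 37, 82) circ [438.9  25.8] 39.5 rect [440.5  33.6] [18.2 79. ] 78.1
terra (54, 107, 87, 127) circ [430.6 -15.2] 57.4 rect [429.6 -37.7] [ 67.8 114.1] 87.1
blue (206, 124, 142, 139) circ [ 453.  -191.6] 75.2 rect [ 453.2 -191.6] [108.3 108.5] 1.3
green (12, 109, 86, 123) circ [436.6 -19. ] 54.8 rect [436.7 -18.7] [ 36.9 105.5] 77.9
```

>>> servo_tool([
  {"travel": [0,0,0.0342],"angular": [0,0,0],"gripper": 1},
  {"travel": [0,0,0.0342],"angular": [0,0,0],"gripper": 1},
  {"travel": [0,0,0.0342],"angular": [0,0,0],"gripper": 1},
  {"travel": [0,0,0.0342],"angular": [0,0,0],"gripper": 1},
  {"travel": [0,0,0],"angular": [0,0,0],"gripper": 1},
  {"travel": [0,0,0],"angular": [0,0,0],"gripper": 0},
  {"travel": [0,0,0],"angular": [0,0,0],"gripper": 0},
  {"travel": [0,0,0],"angular": [0,0,0],"gripper": -0.3},
  {"travel": [0,0,0],"angular": [0,0,0],"gripper": -0.3},
  {"travel": [0,0,0],"angular": [0,0,0],"gripper": -0.3},
], grip_force=15)

```text
t: 2.47
eef_pos: [0.4543, -0.1949, 0.0245]
tcp_rot: [0.001, 0.993, 0.121, 0.001]
contact_force: [0.3, -0.0, 0.4]
gripper_width: 0.0639
```

>>> servo_tool([
  {"travel": [0,0,0],"angular": [0,0,0],"gripper": -0.3},
  {"travel": [0,0,0],"angular": [0,0,0],"gripper": -0.3},
  {"travel": [0,0,0],"angular": [0,0,0],"gripper": -0.3},
  {"travel": [0,0,0],"angular": [0,0,0],"gripper": -0.3},
])

```text
t: 2.8
eef_pos: [0.4539, -0.1947, 0.0236]
tcp_rot: [0.0, 0.993, 0.121, 0.0]
contact_force: [-2.2, 0.6, 6.2]
gripper_width: 0.05
```

```bash
python3 -c "
from h import *
go(.454,-.195,.105,13.9)
go(.6345,-.1445,.105)"
```

```text
t 2.80 tcp [ 453.9 -194.7   23.6] yaw 13.9 tilt 0.03 w 50.0 F [-2.2  0.6  6.2]
tool delta mm [  0.    0.4 -81.4] N 3 per row [ 0.      0.0001 -0.0271]
turn z rad 0.000
t 2.80 tcp [ 453.9 -194.7   23.6] yaw 13.9 tilt 0.03 w 50.0 F [-2.2  0.6  6.2]
tool delta mm [187.4  -5.2 -81.3] N 6 per row [ 0.0312 -0.0009 -0.0136]
```

>>> servo_tool([
  {"travel": [0,0,-0.02],"angular": [0,0,0],"gripper": -0.3},
  {"travel": [0,0,-0.03],"angular": [0,0,0],"gripper": -0.3},
  {"travel": [0.0268,-0.0007,-0.01],"angular": [0,0,0],"gripper": -0.3},
  {"travel": [0.0268,-0.0007,0],"angular": [0,0,0],"gripper": -0.3},
  {"travel": [0.0268,-0.0007,0],"angular": [0,0,0],"gripper": -0.3},
  {"travel": [0.0268,-0.0007,0],"angular": [0,0,0],"gripper": -0.3},
  {"travel": [0.0268,-0.0007,0],"angular": [0,0,0],"gripper": -0.3},
  {"travel": [0.0268,-0.0007,0],"angular": [0,0,0],"gripper": -0.3},
  {"travel": [0.0268,-0.0007,0],"angular": [0,0,0],"gripper": -0.3},
  {"travel": [0,0,0],"angular": [0,0,0],"gripper": -0.3},
  {"travel": [0,0,0],"angular": [0,0,0],"gripper": -0.3},
])

```text
t: 3.72
eef_pos: [0.6348, -0.144, 0.082]
tcp_rot: [-0.0, 0.993, 0.122, -0.001]
contact_force: [-0.1, -0.3, -2.0]
gripper_width: 0.05
```

```bash
python3 - <<'E'
from h import *
go(.6345,-.1445,.0245)
cv2.imwrite('pics/t2.png',robot.get_image('top')[100:310,130:410]);cv2.imwrite('pics/w2.png',robot.get_image('wrist'))
E
```

```text
t 3.72 tcp [ 634.8 -144.    82. ] yaw 14.0 tilt 0.08 w 50.0 F [-0.1 -0.3 -2. ]
tool delta mm [-0.3  0.4 57.5] N 2 per row [-0.0002  0.0002  0.0288]
```

View pics/w2.png

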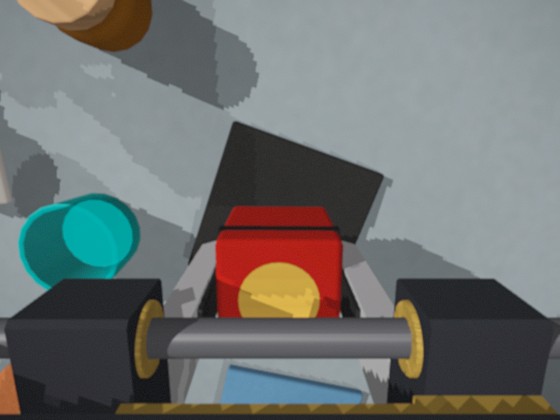

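The tin is held upright over the black pad at about (280,260). I'll lower it and let go.

>>> servo_tool([
  {"travel": [0,0,0.025],"angular": [0,0,0],"gripper": -0.3},
  {"travel": [0,0,0.02],"angular": [0,0,0],"gripper": -0.3},
  {"travel": [0,0,0.008],"angular": [0,0,0],"gripper": -0.3},
  {"travel": [0,0,0.0045],"angular": [0,0,0],"gripper": -0.3},
  {"travel": [0,0,0],"angular": [0,0,0],"gripper": -0.3},
  {"travel": [0,0,0],"angular": [0,0,0],"gripper": -0.3},
  {"travel": [0,0,0],"angular": [0,0,0],"gripper": 0.5},
  {"travel": [0,0,0],"angular": [0,0,0],"gripper": 0.5},
  {"travel": [0,0,0],"angular": [0,0,0],"gripper": 0.5},
  {"travel": [0,0,0],"angular": [0,0,0],"gripper": 1},
])

```text
t: 4.65
eef_pos: [0.6349, -0.1448, 0.0263]
tcp_rot: [0.0, 0.993, 0.121, 0.0]
contact_force: [-0.0, 0.5, 0.0]
gripper_width: 0.0734
```

```bash
python3 -c "
from h import *
go(.6345,-.1445,.14)
go(.431,.2345,.14,14)"
```

```text
t 4.65 tcp [ 634.9 -144.8   26.3] yaw 13.9 tilt 0.05 w 73.4 F [-0.   0.5  0. ]
tool delta mm [  -0.2   -0.3 -113.7] N 4 per row [-0.0001 -0.0001 -0.0284]
t 4.65 tcp [ 634.9 -144.8   26.3] yaw 13.9 tilt 0.05 w 73.4 F [-0.   0.5  0. ]
tool delta mm [-106.6 -417.1 -114. ] N 13 per row [-0.0082 -0.0321 -0.0088]
turn z rad -0.002
```

>>> servo_tool([
  {"travel": [0,0,-0.02],"angular": [0,0,0],"gripper": 1},
  {"travel": [0,0,-0.033],"angular": [0,0,0],"gripper": 1},
  {"travel": [0,0,-0.035],"angular": [0,0,0],"gripper": 1},
  {"travel": [-0.0082,-0.0321,-0.026],"angular": [0,0,0],"gripper": 1},
  {"travel": [-0.0082,-0.0321,0],"angular": [0,0,0],"gripper": 1},
  {"travel": [-0.0082,-0.0321,0],"angular": [0,0,0],"gripper": 1},
  {"travel": [-0.0082,-0.0321,0],"angular": [0,0,0],"gripper": 1},
  {"travel": [-0.0082,-0.0321,0],"angular": [0,0,0],"gripper": 1},
  {"travel": [-0.0082,-0.0321,0],"angular": [0,0,0],"gripper": 1},
  {"travel": [-0.0082,-0.0321,0],"angular": [0,0,0],"gripper": 1},
  {"travel": [-0.0082,-0.0321,0],"angular": [0,0,0],"gripper": 1},
  {"travel": [-0.0082,-0.0321,0],"angular": [0,0,0],"gripper": 1},
])

```text
t: 5.65
eef_pos: [0.4928, 0.1189, 0.1398]
tcp_rot: [-0.0, 0.993, 0.121, 0.0]
contact_force: [0.6, 0.6, 0.1]
gripper_width: 0.094
```

>>> servo_tool([
  {"travel": [-0.0082,-0.0321,0],"angular": [0,0,0],"gripper": 1},
  {"travel": [-0.0082,-0.0321,0],"angular": [0,0,0],"gripper": 1},
  {"travel": [-0.0082,-0.0321,0],"angular": [0,0,0],"gripper": 1},
  {"travel": [-0.0082,-0.0321,0],"angular": [0,0,0],"gripper": 1},
  {"travel": [0,0,0],"angular": [0,0,0],"gripper": 1},
  {"travel": [0,0,0],"angular": [0,0,0],"gripper": 1},
])

```text
t: 6.15
eef_pos: [0.4305, 0.2355, 0.1397]
tcp_rot: [-0.0, 0.992, 0.122, 0.0]
contact_force: [0.3, -0.0, -0.5]
gripper_width: 0.0941
```

```bash
python3 - <<'E'
from h import *
go(.431,.2345,.027)
p=robot.camera_params('wrist');import pickle;pickle.dump(p,open('w3.pkl','wb'))
cv2.imwrite('pics/w3.png',robot.get_image('wrist'))
cv2.imwrite('pics/t3.png',cv2.resize(robot.get_image('top')[100:310,130:410],(800,600)))
tiles('pics/w3.png',p,['yellow','terra'])
E
```

```text
t 6.15 tcp [430.5 235.5 139.7] yaw 14.1 tilt 0.04 w 94.1 F [ 0.3 -0.  -0.5]
tool delta mm [  0.2   1.1 112.7] N 4 per row [0.     0.0003 0.0282]
yellow (408, 405, 64, 8) circ [267.5  31.4] 30.9 rect [266.9  31.2] [ 8.1 61.9] 14.0
yellow (264, 405, 56, 8) circ [231.2 172. ] 27.3 rect [231.7 172.1] [ 8.1 54.1] 14.0
yellow (519, 396, 41, 17) circ [294.4 -62.7] 20.2 rect [295.5 -62.1] [18.4 39.8] 14.0
yellow (15, 341, 36, 36) circ [225.7 426.8] 20.4 rect [223.5 429.5] [38.7 28.6] 50.2
yellow (17, 301, 30, 38) circ [267.  428.7] 24.9 rect [267.2 429.4] [12.2 49. ] 73.0
yellow (494, 300, 49, 78) circ [356.9 -14.9] 44.3 rect [357.3 -15.5] [87.2 38.7] 30.6
yellow (210, 130, 135, 124) circ [432.7 237.2] 57.2 rect [437.3 238.8] [104.  114.1] 18.4
terra (479, 204, 81, 98) circ [436.6  14.7] 51.1 rect [435.9  18.6] [83.3 70.5] 24.1
```

View pics/w3.png

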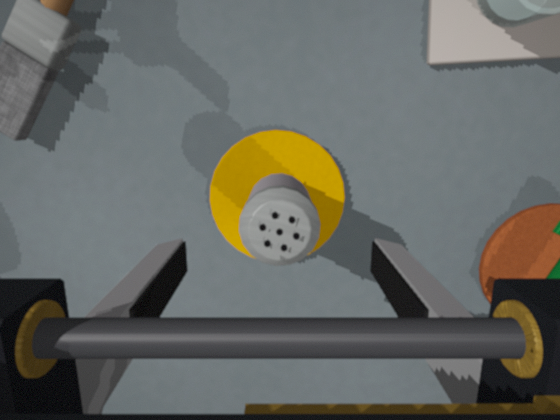

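View pics/t3.png

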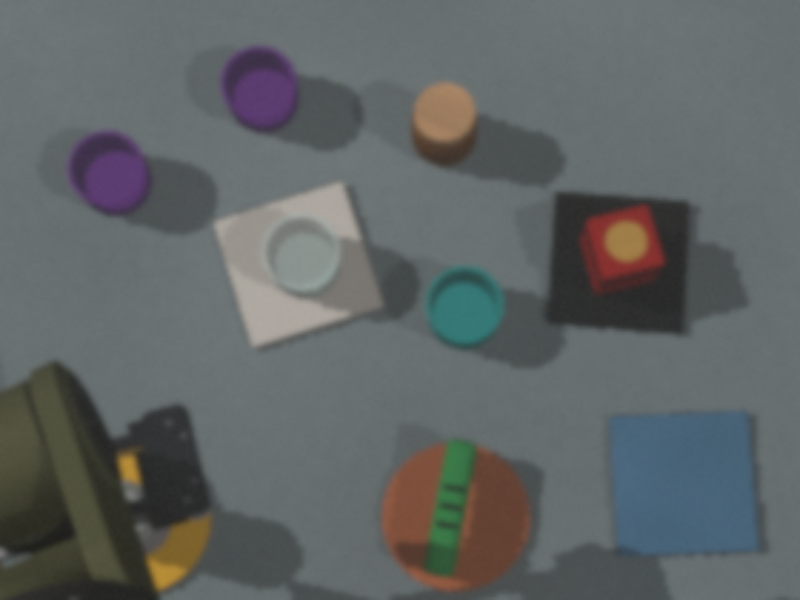

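The shaker's centre hole is at (279,232) in the wrist view, and the tin stands well on the pad, with its disc at (627,241) in the top crop.

```bash
python3 - <<'E'
from h import *
import pickle;p=pickle.load(open('w3.pkl','rb'))
print(ray(0,279,232,.093,p), ray(0,280,230,.075,p))
# cap silhouette in wrist: left 239 right 319 -> centre
s=robot.get_image('scene');cv2.imwrite('pics/s3.png',s)
t=robot.get_image('top');cv2.imwrite('pics/t3f.png',t)
tiles('pics/t3f.png',P['top'],['blue'])
tiles('pics/s3.png',P['scene'],['blue'])
E
```

```text
[0.42918102 0.23464304 0.093     ] [0.4254084  0.23294897 0.075     ]
blue (344, 245, 51, 49) circ [ 454.5 -190.2] 73.4 rect [ 454.5 -190.3] [105.9 106.5] 1.2
blue (267, 161, 61, 34) circ [ 456.1 -188.6] 75.2 rect [ 455.3 -188.5] [112.3 115.4] 1.5
```

>>> servo_tool([
  {"travel": [0,0.0008,0.03],"angular": [0,0,0],"gripper": 1},
  {"travel": [0,0,0.03],"angular": [0,0,0],"gripper": 1},
  {"travel": [0,0,0.03],"angular": [0,0,0],"gripper": 1},
  {"travel": [0,0,0.0227],"angular": [0,0,0],"gripper": 1},
  {"travel": [0,0,0],"angular": [0,0,0],"gripper": 0.4},
  {"travel": [0,0,0],"angular": [0,0,0],"gripper": 0.3},
  {"travel": [0,0,0],"angular": [0,0,0],"gripper": -0.3},
  {"travel": [0,0,0],"angular": [0,0,0],"gripper": -0.3},
  {"travel": [0,0,0],"angular": [0,0,0],"gripper": -0.3},
  {"travel": [0,0,0],"angular": [0,0,0],"gripper": -0.3},
  {"travel": [0,0,0],"angular": [0,0,0],"gripper": -0.3},
  {"travel": [0,0,0],"angular": [0,0,0],"gripper": -0.3},
], grip_force=20)

```text
t: 7.35
eef_pos: [0.4316, 0.234, 0.0274]
tcp_rot: [-0.0, 0.993, 0.121, 0.001]
contact_force: [-0.6, 2.2, 7.1]
gripper_width: 0.0528
```

```bash
python3 -c "
from h import *
go(.4545,-.1895,.112)"
```

```text
t 7.35 tcp [431.6 234.   27.4] yaw 13.9 tilt 0.08 w 52.8 F [-0.6  2.2  7.1]
tool delta mm [-79.5 416.5 -84.9] N 13 per row [-0.0061  0.032  -0.0065]
```

>>> servo_tool([
  {"travel": [0,0,0],"angular": [0,0,0],"gripper": -0.3},
  {"travel": [0,0,0],"angular": [0,0,0],"gripper": -0.3},
  {"travel": [0,0,-0.02],"angular": [0,0,0],"gripper": -0.3},
  {"travel": [0,0,-0.03],"angular": [0,0,0],"gripper": -0.3},
  {"travel": [0,0,-0.03],"angular": [0,0,0],"gripper": -0.3},
  {"travel": [-0.0061,0.032,0],"angular": [0,0,0],"gripper": -0.3},
  {"travel": [-0.0061,0.032,0],"angular": [0,0,0],"gripper": -0.3},
  {"travel": [-0.0061,0.032,0],"angular": [0,0,0],"gripper": -0.3},
  {"travel": [-0.0061,0.032,0],"angular": [0,0,0],"gripper": -0.3},
  {"travel": [-0.0061,0.032,0],"angular": [0,0,0],"gripper": -0.3},
  {"travel": [-0.0061,0.032,0],"angular": [0,0,0],"gripper": -0.3},
  {"travel": [-0.0061,0.032,0],"angular": [0,0,0],"gripper": -0.3},
])

```text
t: 8.35
eef_pos: [0.4432, 0.0044, 0.1067]
tcp_rot: [0.0, 0.993, 0.121, -0.0]
contact_force: [0.3, -0.3, -1.3]
gripper_width: 0.0528
```

>>> servo_tool([
  {"travel": [-0.0061,0.032,0],"angular": [0,0,0],"gripper": -0.3},
  {"travel": [-0.0061,0.032,0],"angular": [0,0,0],"gripper": -0.3},
  {"travel": [-0.0061,0.032,0],"angular": [0,0,0],"gripper": -0.3},
  {"travel": [-0.0061,0.032,0],"angular": [0,0,0],"gripper": -0.3},
  {"travel": [-0.0061,0.032,0],"angular": [0,0,0],"gripper": -0.3},
  {"travel": [-0.0061,0.032,0],"angular": [0,0,0],"gripper": -0.3},
  {"travel": [0,0,0],"angular": [0,0,0],"gripper": -0.3},
  {"travel": [0,0,0],"angular": [0,0,0],"gripper": -0.3},
])

```text
t: 9.02
eef_pos: [0.4538, -0.1902, 0.1063]
tcp_rot: [-0.0, 0.993, 0.12, -0.0]
contact_force: [-0.6, 0.3, -1.6]
gripper_width: 0.0531
```

```bash
python3 - <<'E'
from h import *
go(.4545,-.190,.0285)
p=robot.camera_params('wrist')
cv2.imwrite('pics/w4.png',robot.get_image('wrist'))
cv2.imwrite('pics/s4.png',robot.get_image('scene')[100:380,150:510])
tiles('pics/w4.png',p,['blue'])
for u,v in [(277,300)]:print(ray(0,u,v,.175,p))
E
```

```text
t 9.02 tcp [ 453.8 -190.2  106.3] yaw 13.8 tilt 0.05 w 53.1 F [-0.6  0.3 -1.6]
tool delta mm [ 0.8  0.1 77.8] N 3 per row [0.0003 0.     0.0259]
blue (202, 126, 164, 126) circ [ 461.3 -190.7] 69.8 rect [ 461.8 -191. ] [ 91.3 108.4] 1.3
[ 0.46443299 -0.18716826  0.175     ]
```

View pics/w4.png

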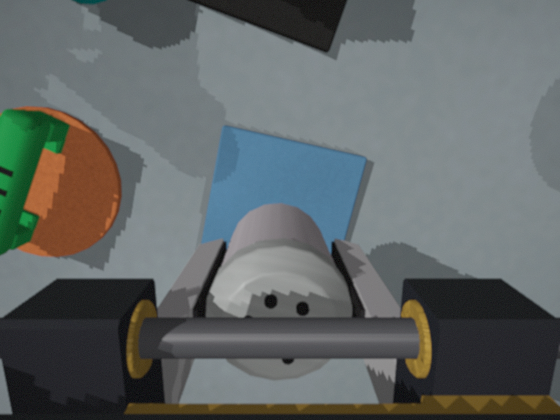

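View pics/s4.png

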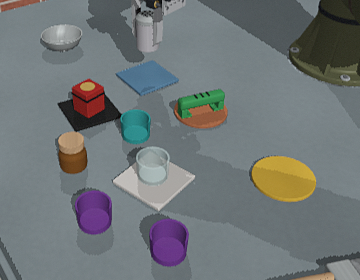

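The shaker is held upright over the blue tile, with both other pieces undisturbed. I'll lower it.

>>> servo_tool([
  {"travel": [0.0005,0,0.03],"angular": [0,0,0],"gripper": -0.3},
  {"travel": [0,0,0.03],"angular": [0,0,0],"gripper": -0.3},
  {"travel": [0,0,0.01],"angular": [0,0,0],"gripper": -0.3},
  {"travel": [0,0,0.005],"angular": [0,0,0],"gripper": -0.3},
  {"travel": [0,0,0.0035],"angular": [0,0,0],"gripper": -0.3},
  {"travel": [0,0,0],"angular": [0,0,0],"gripper": -0.3},
  {"travel": [0,0,0],"angular": [0,0,0],"gripper": -0.3},
  {"travel": [0,0,0],"angular": [0,0,0],"gripper": 0.3},
  {"travel": [0,0,0],"angular": [0,0,0],"gripper": 0.6},
  {"travel": [0,0,0],"angular": [0,0,0],"gripper": 1},
  {"travel": [0,0,0],"angular": [0,0,0],"gripper": 1},
  {"travel": [0,0,0],"angular": [0,0,0],"gripper": 1},
])

```text
t: 10.12
eef_pos: [0.4548, -0.1892, 0.0284]
tcp_rot: [0.0, 0.993, 0.121, 0.0]
contact_force: [0.2, -0.3, -0.2]
gripper_width: 0.0829
```

```bash
python3 -c "
from h import *
go(.4375,-.007,.140,-11.6)"
```

```text
t 10.12 tcp [ 454.8 -189.2   28.4] yaw 13.9 tilt 0.02 w 82.9 F [ 0.2 -0.3 -0.2]
tool delta mm [  27.  -181.  -111.6] N 6 per row [ 0.0045 -0.0302 -0.0186]
turn z rad 0.445
```

>>> servo_tool([
  {"travel": [0,0,-0.02],"angular": [0,0,0],"gripper": 1},
  {"travel": [0,0,-0.03],"angular": [0,0,0],"gripper": 1},
  {"travel": [0,0,-0.03],"angular": [0,0,0],"gripper": 1},
  {"travel": [0,0,-0.032],"angular": [0,0,0],"gripper": 1},
  {"travel": [0,0,0],"angular": [0,0,0],"gripper": 1},
  {"travel": [0,0,0],"angular": [0,0,0],"gripper": 1},
])

```text
t: 10.62
eef_pos: [0.4553, -0.1894, 0.1415]
tcp_rot: [0.001, 0.993, 0.121, 0.001]
contact_force: [0.8, 0.8, -0.7]
gripper_width: 0.094
```

```bash
python3 - <<'E'
from h import *
go(.4375,-.007,.140)
p=robot.camera_params('wrist');import pickle;pickle.dump(p,open('w5.pkl','wb'))
cv2.imwrite('pics/w5.png',robot.get_image('wrist'))
tiles('pics/w5.png',p,['blue','terra','green','black'])
E
```

```text
t 10.62 tcp [ 455.3 -189.4  141.5] yaw 13.9 tilt 0.18 w 94.0 F [ 0.8  0.8 -0.7]
tool delta mm [  26.6 -181.3    1.2] N 6 per row [ 0.0044 -0.0302  0.0002]
blue (207, 128, 150, 146) circ [ 453.2 -191.6] 75.5 rect [ 453.2 -191.3] [108.1 108.4] 1.3
terra (0, 116, 37, 85) circ [438.7  26.4] 38.9 rect [440.3  34. ] [17.8 77.9] 78.0
terra (48, 110, 90, 135) circ [430.6 -14.9] 57.4 rect [431.8 -35.5] [114.2  72.2] 2.8
green (2, 114, 91, 129) circ [436.6 -19.9] 55.0 rect [436.9 -18.8] [ 37.3 105.8] 78.0
black (477, 279, 83, 125) circ [ 376.4 -444.5] 72.2 rect [ 377.7 -449.3] [131.2  80.4] 15.3
black (371, 244, 57, 75) circ [ 409.7 -314.5] 44.4 rect [ 402.6 -309. ] [88.8 25.3] 52.6
black (130, 243, 56, 76) circ [ 357.6 -100.9] 44.9 rect [ 354.2 -108.7] [25.  89.7] 66.1
black (192, 0, 153, 63) circ [ 600.4 -145.7] 58.0 rect [ 583.4 -149.9] [ 44.2 115.8] 14.0
```

View pics/w5.png

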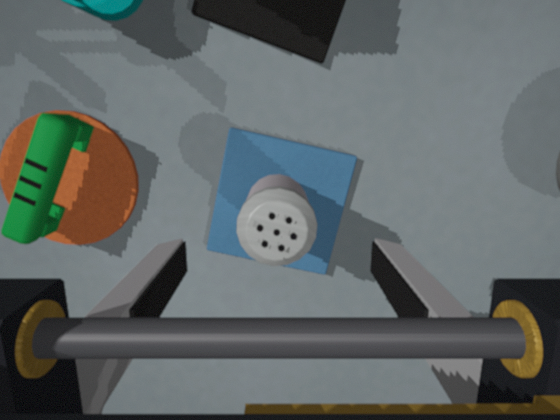

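```bash
python3 - <<'E'
from h import *
import pickle;p=pickle.load(open('w5.pkl','rb'))
print(ray(0,277,232,.093,p))
E
```

```text
[ 0.45327657 -0.18923372  0.093     ]
```

>>> servo_tool([
  {"travel": [0.0038,-0.0259,0],"angular": [0,0,0],"gripper": 1},
  {"travel": [0.0038,-0.0259,0],"angular": [0,0,0],"gripper": 1},
  {"travel": [0.0038,-0.0259,0],"angular": [0,0,0],"gripper": 1},
  {"travel": [0.0038,-0.0259,0],"angular": [0,0,0],"gripper": 1},
  {"travel": [0.0038,-0.0259,0],"angular": [0,0,0],"gripper": 1},
  {"travel": [0.0038,-0.0259,0],"angular": [0,0,0],"gripper": 1},
  {"travel": [0.0038,-0.0259,0],"angular": [0,0,0],"gripper": 1},
  {"travel": [0,0,0],"angular": [0,0,0.111],"gripper": 1},
  {"travel": [0,0,0],"angular": [0,0,0.111],"gripper": 1},
  {"travel": [0,0,0],"angular": [0,0,0.111],"gripper": 1},
  {"travel": [0,0,0],"angular": [0,0,0.111],"gripper": 1},
  {"travel": [0,0,0],"angular": [0,0,0],"gripper": 1},
])

```text
t: 11.67
eef_pos: [0.4363, -0.0066, 0.1388]
tcp_rot: [0.0, 0.995, -0.103, -0.001]
contact_force: [-0.1, -0.2, -0.2]
gripper_width: 0.0938
```

```bash
python3 - <<'E'
from h import *
go(.4375,-.007,.0195,-11.6)
p=robot.camera_params('wrist');import pickle;pickle.dump(p,open('w6.pkl','wb'))
cv2.imwrite('pics/w6.png',robot.get_image('wrist'))
tiles('pics/w6.png',p,['blue','terra','green'])
E
```

```text
t 11.67 tcp [436.3  -6.6 138.8] yaw -11.8 tilt 0.15 w 93.8 F [-0.1 -0.2 -0.2]
tool delta mm [1.600e+00 1.000e-01 1.193e+02] N 4 per row [0.0004 0.     0.0298]
turn z rad -0.004
blue (418, 52, 142, 161) circ [ 454.1 -189.2] 75.4 rect [ 453.2 -189.7] [108.4 110.5] 1.4
terra (219, 143, 46, 122) circ [435.    7.6] 52.8 rect [438.9  24.8] [ 37.9 105.6] 77.2
terra (266, 138, 88, 130) circ [430.7 -13.1] 57.0 rect [431.2 -38.6] [113.8  61.1] 1.1
green (264, 145, 32, 132) circ [436.3  -6.6] 50.4 rect [436.   -7.6] [22.3 99.7] 78.2
```

View pics/w6.png

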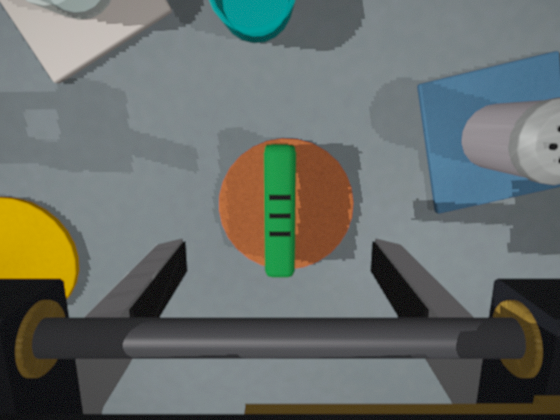

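The shaker stands on the blue tile within about 2 mm of the middle. The lifter is in line with the jaws, its middle mark at (280,215) and the midline at 279, so I'll descend and grip.

>>> servo_tool([
  {"travel": [0.0008,0.0005,0.03],"angular": [0,0,-0.004],"gripper": 1},
  {"travel": [0,0,0.035],"angular": [0,0,0],"gripper": 0.6},
  {"travel": [0,0,0.03],"angular": [0,0,0],"gripper": 0.4},
  {"travel": [0,0,0.0238],"angular": [0,0,0],"gripper": 0.2},
  {"travel": [0,0,0],"angular": [0,0,0],"gripper": 0},
  {"travel": [0,0,0],"angular": [0,0,0],"gripper": -0.2},
  {"travel": [0,0,0],"angular": [0,0,0],"gripper": -0.8},
  {"travel": [0,0,0],"angular": [0,0,0],"gripper": -0.8},
  {"travel": [0,0,0],"angular": [0,0,0],"gripper": -0.8},
  {"travel": [0,0,0],"angular": [0,0,0],"gripper": -0.8},
  {"travel": [0,0,0],"angular": [0,0,0],"gripper": -0.8},
  {"travel": [0,0,0],"angular": [0,0,0],"gripper": -0.8},
], grip_force=15)

```text
t: 12.72
eef_pos: [0.4378, -0.0074, 0.0218]
tcp_rot: [-0.0, 0.995, -0.098, 0.0]
contact_force: [0.5, -0.7, 0.6]
gripper_width: 0.0239
```

>>> servo_tool([
  {"travel": [0,0,0],"angular": [0,0,0],"gripper": -0.8},
  {"travel": [0,0,0],"angular": [0,0,0],"gripper": -0.8},
  {"travel": [0,0,0],"angular": [0,0,0],"gripper": -0.8},
  {"travel": [0,0,0],"angular": [0,0,0],"gripper": -0.8},
])

```text
t: 13.05
eef_pos: [0.4378, -0.0074, 0.0217]
tcp_rot: [0.0, 0.995, -0.098, 0.0]
contact_force: [0.2, -1.0, 6.6]
gripper_width: 0.0238
```

```bash
python3 -c "
from h import *
go(.4345,.2375,.09)"
```

```text
t 13.05 tcp [437.8  -7.4  21.7] yaw -11.3 tilt 0.02 w 23.8 F [ 0.2 -1.   6.6]
tool delta mm [ -51.2 -239.5  -68.3] N 8 per row [-0.0064 -0.0299 -0.0085]
```

>>> servo_tool([
  {"travel": [0,0,-0.02],"angular": [0,0,0],"gripper": -0.8},
  {"travel": [0,0,-0.03],"angular": [0,0,0],"gripper": -0.8},
  {"travel": [-0.0064,-0.0299,-0.01],"angular": [0,0,0],"gripper": -0.8},
  {"travel": [-0.0064,-0.0299,0],"angular": [0,0,0],"gripper": -0.8},
  {"travel": [-0.0064,-0.0299,0],"angular": [0,0,0],"gripper": -0.8},
  {"travel": [-0.0064,-0.0299,0],"angular": [0,0,0],"gripper": -0.8},
  {"travel": [-0.0064,-0.0299,0],"angular": [0,0,0],"gripper": -0.8},
  {"travel": [-0.0064,-0.0299,0],"angular": [0,0,0],"gripper": -0.8},
  {"travel": [-0.0064,-0.0299,0],"angular": [0,0,0],"gripper": -0.8},
  {"travel": [-0.0064,-0.0299,0],"angular": [0,0,0],"gripper": -0.8},
  {"travel": [0,0,0],"angular": [0,0,0],"gripper": -0.8},
  {"travel": [0,0,0],"angular": [0,0,0],"gripper": -0.8},
])

```text
t: 14.05
eef_pos: [0.4338, 0.2381, 0.081]
tcp_rot: [0.0, 0.995, -0.097, -0.0]
contact_force: [0.3, -0.7, -1.8]
gripper_width: 0.024
```

```bash
python3 - <<'E'
from h import *
go(.4345,.2375,.0225)
p=robot.camera_params('wrist');import pickle;pickle.dump(p,open('w7.pkl','wb'))
cv2.imwrite('pics/w7.png',robot.get_image('wrist'))
cv2.imwrite('pics/s7.png',robot.get_image('scene'))
cv2.imwrite('pics/t7.png',robot.get_image('top'))
tiles('pics/w7.png',p,['yellow'])
for n in('top','scene'): print(n);tiles('pics/%s7.png'%n[0],P[n],['yellow','terra'])
E
```

```text
t 14.05 tcp [433.8 238.1  81. ] yaw -11.2 tilt 0.04 w 24.0 F [ 0.3 -0.7 -1.8]
tool delta mm [ 0.9  0.5 58.5] N 2 per row [0.0004 0.0002 0.0292]
yellow (339, 342, 13, 35) circ [314.3 207.9] 15.0 rect [314.5 209.2] [ 9.2 29.8] 81.0
yellow (337, 301, 14, 40) circ [347.  204.5] 16.8 rect [346.9 205.1] [33.6  8.1] 1.5
yellow (206, 301, 15, 76) circ [350.9 305. ] 32.2 rect [350.8 304.9] [ 9.9 64.2] 74.7
yellow (199, 138, 163, 131) circ [432.7 236.9] 57.0 rect [443.2 234.6] [113.3  91.4] 77.8
top
terra (264, 255, 51, 51) circ [433.  -11.1] 56.9 rect [433.6 -10.9] [111.6 110.7] 88.9
terra (391, 41, 58, 9) circ [1002.5 -343.7] 70.7 rect [ 998.5 -343.6] [140.8  21.4] 89.1
terra (0, 35, 49, 8) circ [1031.  623.] 59.3 rect [1031.  623.] [117.9  18.7] 89.1
terra (54, 34, 61, 8) circ [1031.4  477.2] 73.9 rect [1031.4  477.2] [147.1  18.7] 89.1
terra (120, 33, 60, 8) circ [1030.2  317.5] 72.9 rect [1031.6  317.5] [144.8  18.7] 89.1
terra (249, 32, 59, 8) circ [1032.6    2.8] 71.3 rect [1030.4    2.8] [ 18.4 142.6] 0.3
terra (184, 32, 60, 9) circ [1030.5  161.1] 72.8 rect [1030.2  161. ] [ 20.1 144.
[... 2227 characters left out ...]
(0, 121, 29, 19) circ [ 993.1 -840. ] 56.1 rect [ 992.5 -843.1] [92.6 76. ] 87.0
terra (29, 115, 29, 15) circ [ 910.4 -843.3] 53.4 rect [ 909.4 -843.9] [70.7 89. ] 0.3
terra (0, 101, 47, 21) circ [ 949.4 -958.4] 75.8 rect [ 949.7 -962.3] [ 98.  132.2] 90.0
terra (80, 98, 45, 20) circ [ 731.5 -843.4] 77.1 rect [ 732.5 -843.6] [141.2  88.4] 1.5
terra (126, 87, 42, 20) circ [ 590.  -845.8] 84.4 rect [ 590.  -844.5] [152.6  87.1] 0.3
terra (170, 78, 38, 19) circ [ 449.7 -841.3] 85.9 rect [ 449.7 -845.2] [156.   87.1] 0.3
terra (100, 78, 44, 20) circ [ 633.5 -962.3] 89.7 rect [ 633.7 -963.6] [161.   97.2] 0.0
terra (210, 69, 35, 18) circ [ 306.9 -841.4] 88.2 rect [ 306.9 -845.7] [161.7  86.7] 0.3
```

View pics/w7.png

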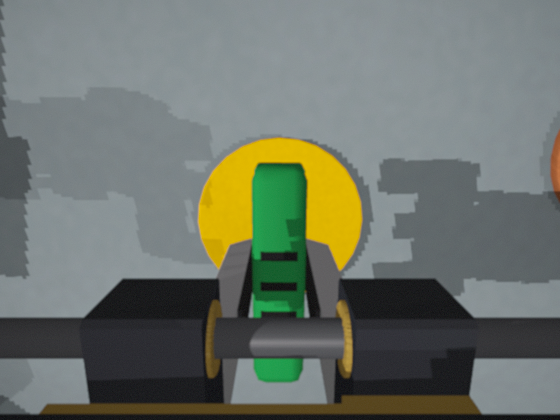

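View pics/s7.png

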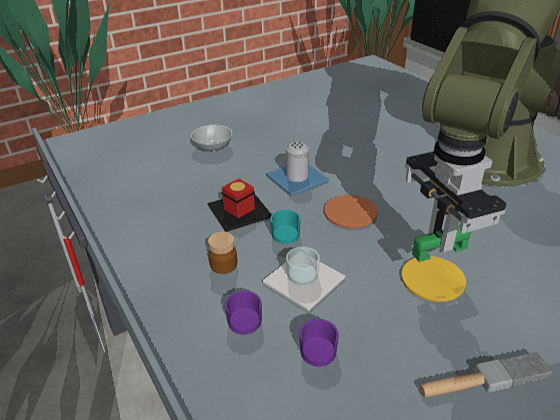

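```bash
python3 - <<'E'
from h import *
import pickle;p=pickle.load(open('w7.pkl','rb'))
z=.1093
a=ray(0,279,164,z,p);b=ray(0,278,357,z,p);m=ray(0,278.5,286,z,p);e=ray(0,278,381,.0873,p);print(a,b,m,e,(a+e)/2)
go(.434,.2375,.0225)
E
```

```text
[0.48280382 0.22803046 0.1093    ] [0.39641292 0.24550099 0.1093    ] [0.43082487 0.23848335 0.1093    ] [0.3669327  0.25131066 0.0873    ] [0.42486826 0.23967056 0.0983    ]
t 14.20 tcp [434.2 236.4  81.2] yaw -11.3 tilt 0.03 w 23.9 F [-0.1  0.3 -0.7]
tool delta mm [-0.4 -1.1 58.7] N 2 per row [-0.0002 -0.0005  0.0293]
```

>>> servo_tool([
  {"travel": [0.001,0.0003,0.025],"angular": [0,0,0],"gripper": -0.8},
  {"travel": [0,0,0.02],"angular": [0,0,0],"gripper": -0.8},
  {"travel": [0,0,0.008],"angular": [0,0,0],"gripper": -0.8},
  {"travel": [0,0,0.0055],"angular": [0,0,0],"gripper": -0.8},
  {"travel": [0,0,0],"angular": [0,0,0],"gripper": -0.8},
  {"travel": [0,0,0],"angular": [0,0,0],"gripper": -0.8},
  {"travel": [0,0,0],"angular": [0,0,0],"gripper": -0.2},
  {"travel": [0,0,0],"angular": [0,0,0],"gripper": 0.2},
  {"travel": [0,0,0],"angular": [0,0,0],"gripper": 0.5},
  {"travel": [0,0,0],"angular": [0,0,0],"gripper": 1},
  {"travel": [0,0,0],"angular": [0,0,0],"gripper": 1},
  {"travel": [0,0,0],"angular": [0,0,0],"gripper": 1},
])

```text
t: 15.2
eef_pos: [0.4352, 0.2368, 0.023]
tcp_rot: [-0.0, 0.995, -0.098, 0.0]
contact_force: [-0.3, -0.3, 0.6]
gripper_width: 0.0607
```

>>> servo_tool([
  {"travel": [0,0,-0.02],"angular": [0,0,0],"gripper": 1},
  {"travel": [0,0,-0.03],"angular": [0,0,0],"gripper": 1},
  {"travel": [0,0,-0.035],"angular": [0,0,0],"gripper": 1},
  {"travel": [0,0,-0.032],"angular": [0,0,0],"gripper": 1},
  {"travel": [0,0,0],"angular": [0,0,0],"gripper": 1},
  {"travel": [0,0,0],"angular": [0,0,0],"gripper": 1},
])

```text
t: 15.7
eef_pos: [0.4358, 0.237, 0.1412]
tcp_rot: [-0.001, 0.995, -0.098, 0.001]
contact_force: [0.1, 0.2, -0.4]
gripper_width: 0.0937
```

```bash
python3 - <<'E'
from h import *
go(.634,.105,.14)
p=robot.camera_params('wrist');import pickle;pickle.dump(p,open('w8.pkl','wb'))
cv2.imwrite('pics/w8.png',robot.get_image('wrist'))
tiles('pics/w8.png',p,['yellow','green'])
E
```

```text
t 15.70 tcp [435.8 237.  141.2] yaw -11.3 tilt 0.18 w 93.7 F [ 0.1  0.2 -0.4]
tool delta mm [220.2  90.7   1.6] N 7 per row [0.0315 0.013  0.0002]
yellow (320, 405, 136, 9) circ [210.8 172.3] 66.6 rect [209.6 172.5] [133.1   9.3] 78.7
yellow (245, 405, 74, 9) circ [227.  275.5] 36.0 rect [230.  274.9] [72.1  9.3] 78.7
yellow (502, 396, 58, 17) circ [186.3  34.3] 28.1 rect [187.9  34. ] [56.1 18.4] 78.7
yellow (494, 301, 48, 77) circ [262.5  42.3] 43.6 rect [262.8  40.7] [86.8 34. ] 10.2
yellow (16, 300, 48, 78) circ [349.9 483.8] 43.9 rect [349.9 484.2] [38.  86.8] 62.6
yellow (213, 138, 133, 128) circ [432.4 237.1] 57.0 rect [433.5 236.7] [113.4 111. ] 76.9
green (265, 148, 31, 130) circ [434.1 237.1] 50.2 rect [434.  236.4] [21.7 99.3] 78.2
```

View pics/w8.png

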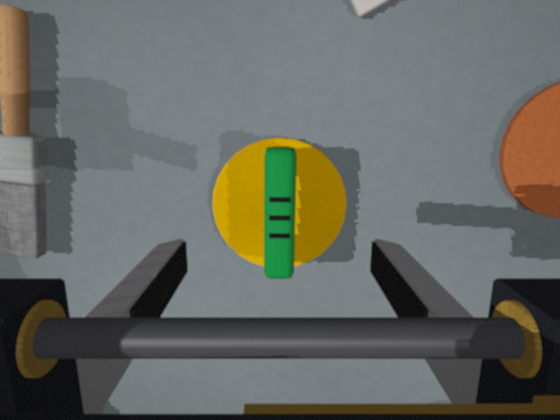

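The lifter sits centred on the yellow tile, within about 2 mm. Next is the ramekin.

>>> servo_tool([
  {"travel": [0.0315,0.013,0],"angular": [0,0,0],"gripper": 1},
  {"travel": [0.0315,0.013,0],"angular": [0,0,0],"gripper": 1},
  {"travel": [0.0315,0.013,0],"angular": [0,0,0],"gripper": 1},
  {"travel": [0.0315,0.013,0],"angular": [0,0,0],"gripper": 1},
  {"travel": [0.0315,0.013,0],"angular": [0,0,0],"gripper": 1},
  {"travel": [0.0315,0.013,0],"angular": [0,0,0],"gripper": 1},
  {"travel": [0.0315,0.013,0],"angular": [0,0,0],"gripper": 1},
  {"travel": [0,0,0],"angular": [0,0,0],"gripper": 1},
  {"travel": [0,0,0],"angular": [0,0,0],"gripper": 1},
])

```text
t: 16.5
eef_pos: [0.6334, 0.1032, 0.1371]
tcp_rot: [0.0, 0.995, -0.099, -0.002]
contact_force: [-0.0, 0.5, -1.3]
gripper_width: 0.0941
```

```bash
python3 - <<'E'
from h import *
go(.634,.105,.015)
p=robot.camera_params('wrist');import pickle;pickle.dump(p,open('w9.pkl','wb'))
im=robot.get_image('wrist')
cv2.imwrite('pics/w9.png',im)
cv2.imwrite('pics/w9c.png',cv2.resize(im[100:300,150:410],(780,600)))
tiles('pics/w9.png',p,['white'])
E
```

```text
t 16.50 tcp [633.4 103.2 137.1] yaw -11.4 tilt 0.21 w 94.1 F [-0.   0.5 -1.3]
tool delta mm [  0.6  -2.  122.1] N 4 per row [ 0.0002 -0.0005  0.0305]
white (180, 112, 174, 170) circ [635.1 111.3] 75.9 rect [635.  111.4] [109.7 109.5] 17.3
```

View pics/w9c.png

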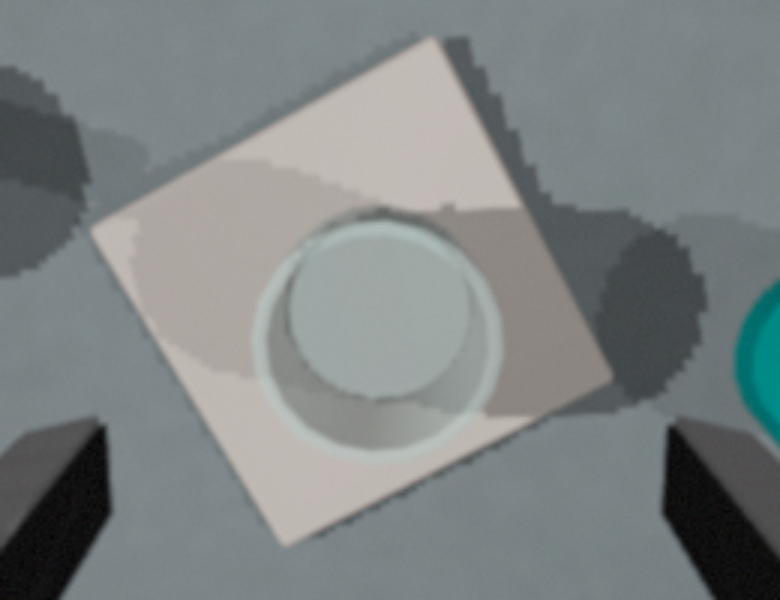

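View pics/w9.png

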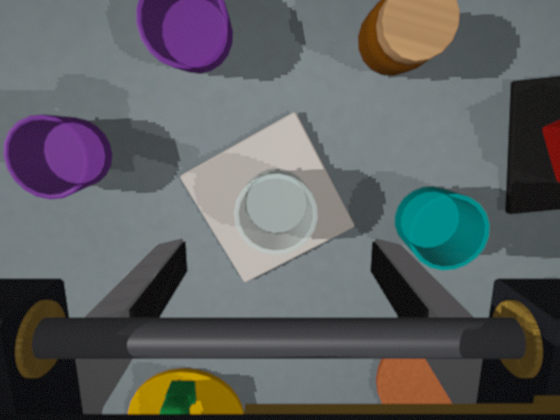

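The ramekin's rim centre is at (276,214) in the wrist view, and the turquoise cup (442,228) is well clear of the right finger.

```bash
python3 - <<'E'
from h import *
import pickle;p=pickle.load(open('w9.pkl','rb'))
r=ray(0,275.7,213.4,.053,p);print(r)
go(r[0],r[1],.015)
E
```

```text
[0.63474361 0.10454137 0.053     ]
t 16.55 tcp [632.8 104.1 137.7] yaw -11.3 tilt 0.19 w 94.0 F [ 0.4  1.2 -0.2]
tool delta mm [  2.2  -0.9 122.7] N 4 per row [ 0.0006 -0.0002  0.0307]
```

>>> servo_tool([
  {"travel": [0.0015,-0.0005,0.035],"angular": [0,0,0],"gripper": 1},
  {"travel": [0,0,0.035],"angular": [0,0,0],"gripper": 1},
  {"travel": [0,0,0.03],"angular": [0,0,0],"gripper": 1},
  {"travel": [0,0,0.022],"angular": [0,0,0],"gripper": 1},
  {"travel": [0,0,0],"angular": [0,0,0],"gripper": 0.6},
  {"travel": [0,0,0],"angular": [0,0,0],"gripper": 0.45},
  {"travel": [0,0,0],"angular": [0,0,0],"gripper": 0},
  {"travel": [0,0,0],"angular": [0,0,0],"gripper": 0},
  {"travel": [0,0,0],"angular": [0,0,0],"gripper": 0},
  {"travel": [0,0,0],"angular": [0,0,0],"gripper": 0},
  {"travel": [0,0,0],"angular": [0,0,0],"gripper": 0},
  {"travel": [0,0,0],"angular": [0,0,0],"gripper": 0},
], grip_force=15)

```text
t: 17.55
eef_pos: [0.6357, 0.1046, 0.0194]
tcp_rot: [-0.0, 0.995, -0.098, 0.001]
contact_force: [-1.1, 0.3, 6.3]
gripper_width: 0.0597
```

>>> servo_tool([
  {"travel": [0,0,0],"angular": [0,0,0],"gripper": 0},
  {"travel": [0,0,0],"angular": [0,0,0],"gripper": 0},
  {"travel": [0,0,0],"angular": [0,0,0],"gripper": 0},
])

```text
t: 17.8
eef_pos: [0.6357, 0.1047, 0.0194]
tcp_rot: [-0.0, 0.995, -0.098, 0.001]
contact_force: [-2.3, -0.0, 6.1]
gripper_width: 0.0601
```

```bash
python3 -c "
from h import *
go(.433,-.0105,.09)"
```

```text
t 17.80 tcp [635.7 104.7  19.4] yaw -11.3 tilt 0.11 w 60.1 F [-2.3 -0.   6.1]
tool delta mm [-176.1  152.6  -71.1] N 7 per row [-0.0252  0.0218 -0.0102]
```

>>> servo_tool([
  {"travel": [0,0,-0.015],"angular": [0,0,0],"gripper": 0},
  {"travel": [0,0,-0.03],"angular": [0,0,0],"gripper": 0},
  {"travel": [0,0,-0.02],"angular": [0,0,0],"gripper": 0},
  {"travel": [-0.022,0.0191,0],"angular": [0,0,0],"gripper": 0},
  {"travel": [-0.022,0.0191,0],"angular": [0,0,0],"gripper": 0},
  {"travel": [-0.022,0.0191,0],"angular": [0,0,0],"gripper": 0},
  {"travel": [-0.022,0.0191,0],"angular": [0,0,0],"gripper": 0},
  {"travel": [-0.022,0.0191,0],"angular": [0,0,0],"gripper": 0},
  {"travel": [-0.022,0.0191,0],"angular": [0,0,0],"gripper": 0},
  {"travel": [-0.022,0.0191,0],"angular": [0,0,0],"gripper": 0},
  {"travel": [-0.022,0.0191,0],"angular": [0,0,0],"gripper": 0},
  {"travel": [0,0,0],"angular": [0,0,0],"gripper": 0},
])

```text
t: 18.8
eef_pos: [0.4293, -0.0122, 0.083]
tcp_rot: [0.0, 0.995, -0.099, -0.001]
contact_force: [-0.5, -0.4, -1.4]
gripper_width: 0.0601
```

```bash
python3 - <<'E'
from h import *
go(.4325,-.0105,.0205)
p=robot.camera_params('wrist');import pickle;pickle.dump(p,open('w10.pkl','wb'))
im=robot.get_image('wrist')
cv2.imwrite('pics/w10.png',im)
tiles('pics/w10.png',p,['terra'])
cv2.imwrite('pics/s10.png',cv2.resize(robot.get_image('scene')[120:360,200:520],(800,600)))
E
```

```text
t 18.80 tcp [429.3 -12.2  83. ] yaw -11.4 tilt 0.08 w 60.1 F [-0.5 -0.4 -1.4]
tool delta mm [ 2.9 -2.3 62.5] N 2 per row [ 0.0015 -0.0012  0.0312]
terra (196, 133, 163, 112) circ [431.2 -12. ] 57.1 rect [449.  -15.7] [113.8  77.3] 78.1
```

View pics/w10.png

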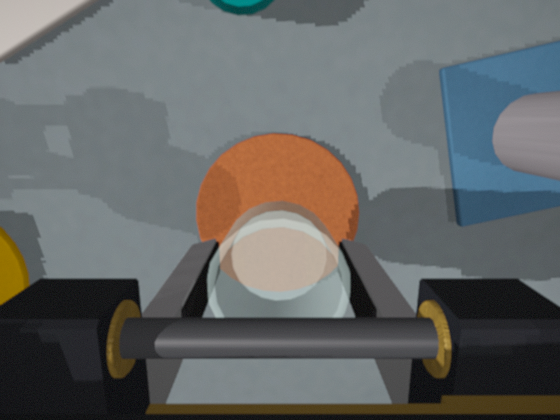

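View pics/s10.png

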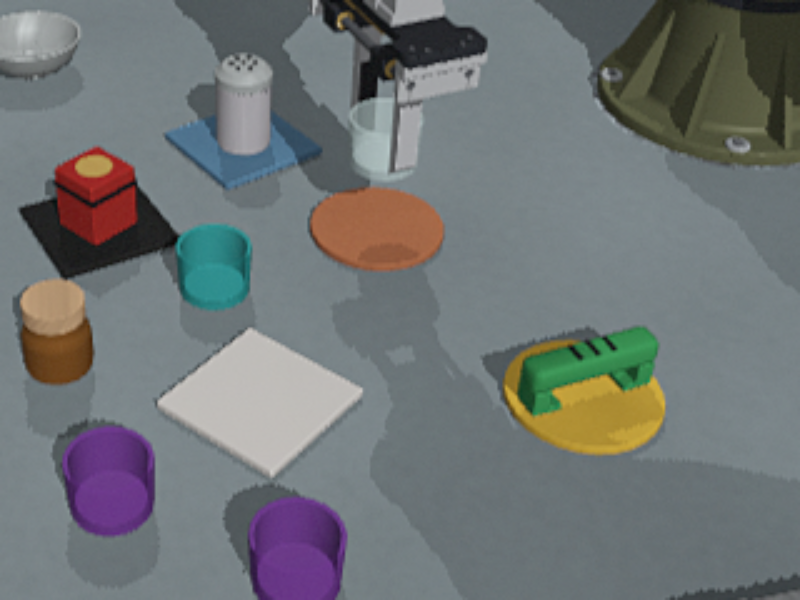

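```bash
python3 -c "
from h import *
go(.4325,-.0105,.0200)"
```

```text
t 18.90 tcp [432.8 -11.2  83.6] yaw -11.4 tilt 0.09 w 60.3 F [ 0.  -0.8 -1.1]
tool delta mm [-0.5 -0.6 63.6] N 2 per row [-0.0002 -0.0003  0.0318]
```

>>> servo_tool([
  {"travel": [-0.0003,-0.0005,0.025],"angular": [0,0,0],"gripper": 0},
  {"travel": [0,0,0.02],"angular": [0,0,0],"gripper": 0},
  {"travel": [0,0,0.01],"angular": [0,0,0],"gripper": 0},
  {"travel": [0,0,0.005],"angular": [0,0,0],"gripper": 0},
  {"travel": [0,0,0.003],"angular": [0,0,0],"gripper": 0},
  {"travel": [0,0,0],"angular": [0,0,0],"gripper": 0},
  {"travel": [0,0,0],"angular": [0,0,0],"gripper": 0},
  {"travel": [0,0,0],"angular": [0,0,0],"gripper": 0.4},
  {"travel": [0,0,0],"angular": [0,0,0],"gripper": 0.6},
  {"travel": [0,0,0],"angular": [0,0,0],"gripper": 1},
  {"travel": [0,0,0],"angular": [0,0,0],"gripper": 1},
  {"travel": [0,0,0],"angular": [0,0,0],"gripper": 1},
])

```text
t: 19.9
eef_pos: [0.4325, -0.0103, 0.02]
tcp_rot: [-0.0, 0.995, -0.098, 0.0]
contact_force: [-0.8, -0.7, -0.1]
gripper_width: 0.089
```

>>> servo_tool([
  {"travel": [0,0,-0.02],"angular": [0,0,0],"gripper": 1},
  {"travel": [0,0,-0.03],"angular": [0,0,0],"gripper": 1},
  {"travel": [0,0,-0.035],"angular": [0,0,0],"gripper": 1},
  {"travel": [0,0,-0.034],"angular": [0,0,0],"gripper": 1},
  {"travel": [0,0,0],"angular": [0,0,0],"gripper": 1},
  {"travel": [0,0,0],"angular": [0,0,0],"gripper": 1},
])

```text
t: 20.4
eef_pos: [0.4332, -0.0104, 0.1402]
tcp_rot: [0.0, 0.995, -0.098, 0.002]
contact_force: [-0.2, -0.6, -0.1]
gripper_width: 0.0937
```

```bash
python3 - <<'E'
from h import *
go(.6345,-.1445,.14,14)
p=robot.camera_params('wrist');import pickle;pickle.dump(p,open('w11.pkl','wb'))
im=robot.get_image('wrist')
cv2.imwrite('pics/w11.png',im)
cv2.imwrite('pics/w11c.png',cv2.resize(im[100:300,150:410],(780,600)))
tiles('pics/w11.png',p,['terra'])
E
```

```text
t 20.40 tcp [433.2 -10.4 140.2] yaw -11.3 tilt 0.20 w 93.7 F [-0.2 -0.6 -0.1]
tool delta mm [223.7  92.1   1. ] N 7 per row [0.032  0.0132 0.0001]
turn z rad -0.442
terra (214, 137, 134, 131) circ [430.3 -12.3] 57.3 rect [430.5 -12.1] [113.6 113.6] 74.2
```

View pics/w11c.png

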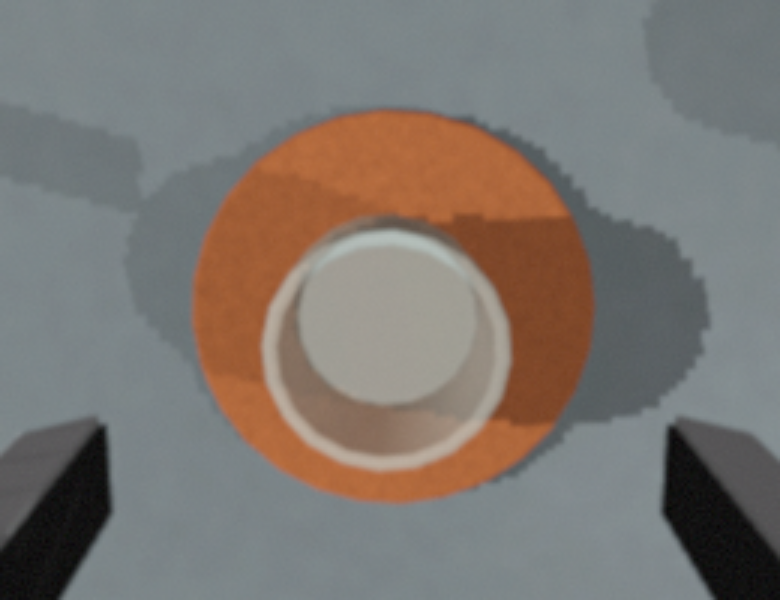

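```bash
python3 - <<'E'
from h import *
import pickle;p=pickle.load(open('w11.pkl','rb'))
print(ray(0,278.7,215.7,.053,p),ray(0,278.7,215.7,.053,p)[:2]-[.4304,-.0122])
E
```

```text
[ 0.43216957 -0.01071064  0.053     ] [0.00176957 0.00148936]
```

>>> servo_tool([
  {"travel": [0.032,0.0131,0],"angular": [0,0,0],"gripper": 1},
  {"travel": [0.032,0.0131,0],"angular": [0,0,0],"gripper": 1},
  {"travel": [0.032,0.0131,0],"angular": [0,0,0],"gripper": 1},
  {"travel": [0.032,0.0131,0],"angular": [0,0,0],"gripper": 1},
  {"travel": [0.032,0.0131,0],"angular": [0,0,0],"gripper": 1},
  {"travel": [0.032,0.0131,0],"angular": [0,0,0],"gripper": 1},
  {"travel": [0.032,0.0131,0],"angular": [0,0,0],"gripper": 1},
  {"travel": [0,0,0],"angular": [0,0,-0.1105],"gripper": 1},
  {"travel": [0,0,0],"angular": [0,0,-0.1105],"gripper": 1},
  {"travel": [0,0,0],"angular": [0,0,-0.1105],"gripper": 1},
  {"travel": [0,0,0],"angular": [0,0,-0.1105],"gripper": 1},
  {"travel": [0,0,0],"angular": [0,0,0],"gripper": 1},
])

```text
t: 21.45
eef_pos: [0.6335, -0.144, 0.1365]
tcp_rot: [-0.001, 0.992, 0.125, -0.002]
contact_force: [0.6, 0.3, -0.8]
gripper_width: 0.0937
```

```bash
python3 - <<'E'
from h import *
robot.get_image('top')
go(.6345,-.1445,.0235)
p=robot.camera_params('wrist');import pickle;pickle.dump(p,open('w12.pkl','wb'))
im=robot.get_image('wrist')
cv2.imwrite('pics/w12.png',im)
E
```

```text
t 21.50 tcp [ 633.6 -144.   136.9] yaw 13.9 tilt 0.16 w 93.9 F [ 0.1  0.3 -0. ]
tool delta mm [  1.1   0.9 113.4] N 4 per row [0.0003 0.0002 0.0283]
```

View pics/w12.png

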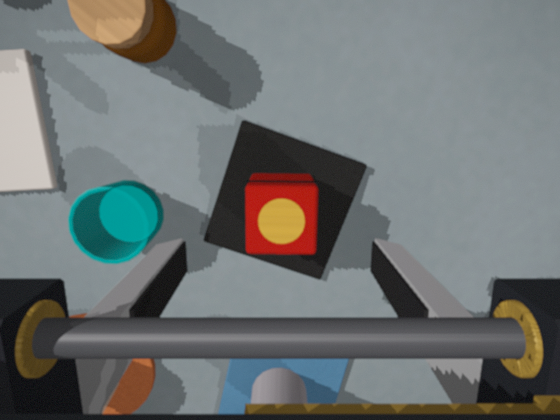

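The ramekin is on terracotta within about 2.3 mm. The tin's disc is at (281,221), square to the jaws, so I'll grip it.

>>> servo_tool([
  {"travel": [0.0008,0.0006,0.033],"angular": [0,0,0],"gripper": 1},
  {"travel": [0,0,0.033],"angular": [0,0,0],"gripper": 1},
  {"travel": [0,0,0.03],"angular": [0,0,0],"gripper": 1},
  {"travel": [0,0,0.0174],"angular": [0,0,0],"gripper": 1},
  {"travel": [0,0,0],"angular": [0,0,0],"gripper": 0.4},
  {"travel": [0,0,0],"angular": [0,0,0],"gripper": 0.2},
  {"travel": [0,0,0],"angular": [0,0,0],"gripper": -0.3},
  {"travel": [0,0,0],"angular": [0,0,0],"gripper": -0.3},
  {"travel": [0,0,0],"angular": [0,0,0],"gripper": -0.3},
  {"travel": [0,0,0],"angular": [0,0,0],"gripper": -0.3},
  {"travel": [0,0,0],"angular": [0,0,0],"gripper": -0.3},
  {"travel": [0,0,0],"angular": [0,0,0],"gripper": -0.3},
])

```text
t: 22.55
eef_pos: [0.6353, -0.1446, 0.0262]
tcp_rot: [0.0, 0.993, 0.122, 0.0]
contact_force: [-1.2, -0.4, 3.8]
gripper_width: 0.0499
```

>>> servo_tool([
  {"travel": [0,0,0],"angular": [0,0,0],"gripper": -0.3},
  {"travel": [0,0,0],"angular": [0,0,0],"gripper": -0.3},
  {"travel": [0,0,0],"angular": [0,0,0],"gripper": -0.3},
])

```text
t: 22.8
eef_pos: [0.6353, -0.1446, 0.0261]
tcp_rot: [0.0, 0.993, 0.122, 0.0]
contact_force: [-1.7, -0.3, 5.7]
gripper_width: 0.0498
```

```bash
python3 - <<'E'
from h import *
for n in('top','scene'):
    cv2.imwrite(f'pics/{n}13.png',robot.get_image(n));tiles(f'pics/{n}13.png',P[n],['white'])
go(.6365,.1125,.11,17.2)
E
```

```text
white (276, 269, 18, 23) circ [433.8  -6.2] 25.6 rect [436.1   1.9] [34.4 51.1] 73.3
white (205, 164, 59, 57) circ [637.  111.7] 75.0 rect [637.3 112.1] [111.1 110.5] 17.3
white (113, 345, 49, 75) circ [970.6 161.3] 72.0 rect [982.7 161.1] [142.8  56.9] 89.2
white (263, 252, 82, 58) circ [636.5 113.2] 76.2 rect [636.8 113.1] [113.8 113. ] 17.2
t 22.90 tcp [ 635.3 -144.6   26.1] yaw 14.0 tilt 0.05 w 49.8 F [-1.2  0.5  6.2]
tool delta mm [  63.5 -249.2  -84. ] N 8 per row [ 0.0079 -0.0311 -0.0105]
turn z rad -0.056
```

>>> servo_tool([
  {"travel": [0,0,-0.02],"angular": [0,0,0],"gripper": -0.3},
  {"travel": [0,0,-0.03],"angular": [0,0,0],"gripper": -0.3},
  {"travel": [0,0,-0.03],"angular": [0,0,0],"gripper": -0.3},
  {"travel": [0.008,-0.0311,0],"angular": [0,0,0],"gripper": -0.3},
  {"travel": [0.008,-0.0311,0],"angular": [0,0,0],"gripper": -0.3},
  {"travel": [0.008,-0.0311,0],"angular": [0,0,0],"gripper": -0.3},
  {"travel": [0.008,-0.0311,0],"angular": [0,0,0],"gripper": -0.3},
  {"travel": [0.008,-0.0311,0],"angular": [0,0,0],"gripper": -0.3},
  {"travel": [0.008,-0.0311,0],"angular": [0,0,0],"gripper": -0.3},
  {"travel": [0.008,-0.0311,0],"angular": [0,0,0],"gripper": -0.3},
  {"travel": [0.008,-0.0311,0],"angular": [0,0,0],"gripper": -0.3},
  {"travel": [0,0,0],"angular": [0,0,-0.056],"gripper": -0.3},
])

```text
t: 23.9
eef_pos: [0.6361, 0.1177, 0.105]
tcp_rot: [-0.0, 0.988, 0.151, -0.0]
contact_force: [0.3, -0.2, -2.0]
gripper_width: 0.05
```

>>> servo_tool([
  {"travel": [0,0,0],"angular": [0,0,0],"gripper": -0.3},
  {"travel": [0,0,0],"angular": [0,0,0],"gripper": -0.3},
])

```text
t: 24.07
eef_pos: [0.6366, 0.1122, 0.1051]
tcp_rot: [0.0, 0.989, 0.149, -0.0]
contact_force: [0.6, -1.1, -2.6]
gripper_width: 0.05
```

```bash
python3 - <<'E'
from h import *
cv2.imwrite('pics/w14.png',robot.get_image('wrist'))
go(.6365,.1123,.0265,17.2)
E
```

```text
t 24.12 tcp [636.7 111.6 105.1] yaw 17.1 tilt 0.04 w 50.2 F [-0.2 -0.2 -2.2]
tool delta mm [ 0.  -0.7 78.6] N 3 per row [ 0.     -0.0002  0.0262]
turn z rad -0.002
```

View pics/w14.png

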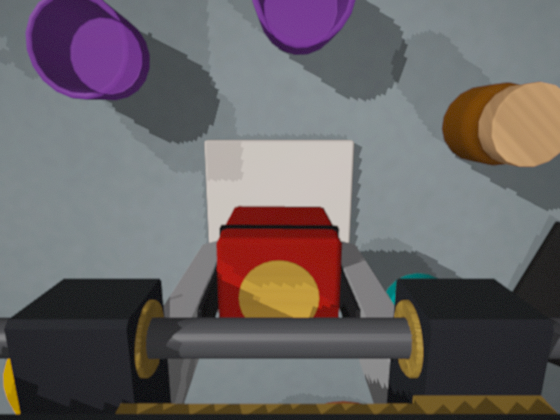

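The tin is aligned with the white tile (columns 206–353, tin centre 279). I'll lower it.

>>> servo_tool([
  {"travel": [0,0,0.03],"angular": [0,0,0],"gripper": -0.3},
  {"travel": [0,0,0.03],"angular": [0,0,0],"gripper": -0.3},
  {"travel": [0,0,0.01],"angular": [0,0,0],"gripper": -0.3},
  {"travel": [0,0,0.005],"angular": [0,0,0],"gripper": -0.3},
  {"travel": [0,0,0.0035],"angular": [0,0,0],"gripper": -0.3},
  {"travel": [0,0,0],"angular": [0,0,0],"gripper": -0.3},
  {"travel": [0,0,0],"angular": [0,0,0],"gripper": -0.3},
  {"travel": [0,0,0],"angular": [0,0,0],"gripper": 0.3},
  {"travel": [0,0,0],"angular": [0,0,0],"gripper": 0.5},
  {"travel": [0,0,0],"angular": [0,0,0],"gripper": 1},
  {"travel": [0,0,0],"angular": [0,0,0],"gripper": 1},
  {"travel": [0,0,0],"angular": [0,0,0],"gripper": 1},
])

```text
t: 25.12
eef_pos: [0.637, 0.1124, 0.0273]
tcp_rot: [0.0, 0.989, 0.15, 0.0]
contact_force: [-0.4, 0.1, 0.2]
gripper_width: 0.0795
```

>>> servo_tool([
  {"travel": [0,0,-0.02],"angular": [0,0,0],"gripper": 1},
  {"travel": [0,0,-0.03],"angular": [0,0,0],"gripper": 1},
  {"travel": [0,0,-0.035],"angular": [0,0,0],"gripper": 1},
  {"travel": [0,0,-0.035],"angular": [0,0,0],"gripper": 1},
  {"travel": [0,0,0],"angular": [0,0,0],"gripper": 1},
  {"travel": [0,0,0],"angular": [0,0,0],"gripper": 1},
])

```text
t: 25.62
eef_pos: [0.6376, 0.1125, 0.1491]
tcp_rot: [0.0, 0.989, 0.15, 0.002]
contact_force: [0.1, -0.1, -0.8]
gripper_width: 0.0942
```

```bash
python3 - <<'E'
from h import *
s=robot.sense();print(s['t'],s['eef_pos'],s['contact_force'],s['gripper_width'])
p=robot.camera_params('wrist');import pickle;pickle.dump(p,open('w15.pkl','wb'))
cv2.imwrite('pics/w15.png',robot.get_image('wrist'));cv2.imwrite('pics/s15.png',robot.get_image('scene'))
tiles('pics/w15.png',p,['white'])
E
```

```text
25.6167 [0.63761934 0.11251259 0.14911507] [ 0.14609586 -0.14629904 -0.80168593] 0.09421435148302786
white (214, 139, 129, 123) circ [635.2 111.6] 76.1 rect [635.1 111.6] [109.4 109.4] 17.2
```

View pics/w15.png

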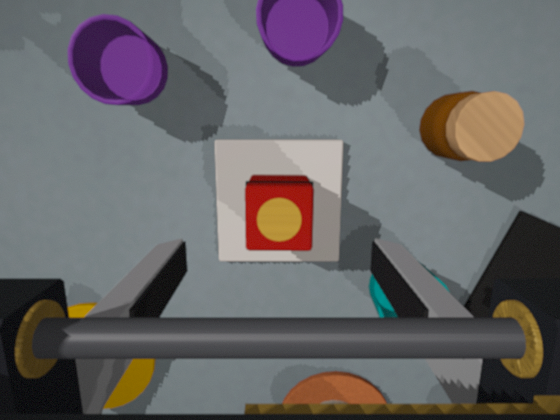

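View pics/s15.png

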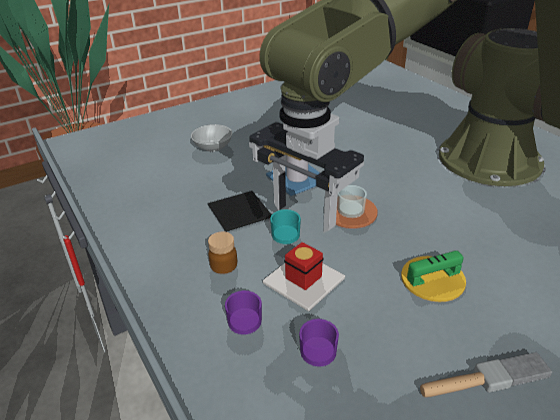

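```bash
python3 - <<'E'
from h import *
import pickle;p=pickle.load(open('w15.pkl','rb'))
print('tin',ray(0,279,219.5,.0685,p))
a=cv2.imread('pics/scene0.png').astype(int);b=cv2.imread('pics/s15.png').astype(int)
print('jar region diff',abs(a-b)[232:275,205:240].max(-1).mean())
print(robot.hand_in())
E
```

```text
tin [0.63575163 0.1112659  0.0685    ]
jar region diff 4.556810631229236
the job is handed in; nothing more can be done
None
```

The job is handed in at about 25.7 s of the 128 s allowed, with all four things upright on their own tiles and the black pad empty. I moved them in this order: tin to the spare pad, shaker to blue, lifter to yellow, ramekin to terracotta, then tin to white.

Last checks against the tile centres, from the wrist camera:

| Item | Tile | Offset from centre |
|---|---|---|
| Shaker | blue | about 2 mm |
| Lifter | yellow | about 2 mm |
| Ramekin | terracotta | about 2.3 mm |
| Tin | white | under 1 mm |

- **Jar and look-alikes:** The amber jar shows no shift between the first and last scene pictures. The purple and turquoise look-alikes stand as they did, judged by eye.
- **Robot at hand-in:** The gripper was open and clear above the tin, with contact force near zero.
- **Disagreements:** The wrist camera placed the tiles about 2 mm off from the top and scene cameras. That is within the stated calibration, so the offsets above are relative readings from one camera. My first two move calls were refused because rows lacked fields; nothing moved.

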